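Load the nut samples into the bench dryer

ROBOT

A 6-joint arm with a two-finger parallel gripper is mounted at the origin on the work surface. World frame = base frame: x ahead of the robot, y to its left, z up, the work surface at z = 0. Lengths are in m, angles in rad, forces in N, time in s.
With the tool pointing down it reaches from about 0.35 to 0.85 m from the base axis. Payload 8.1 kg.
Tool frame: the origin (TCP) lies at the very end of the fingers, on their centre line; the grasp point (between the pads) lies 19 mm behind it; x points along the fingers, y is the direction in which the jaws open and shut, and the axes are right-handed (so a half turn about x gives the same grasp; the last joint's range is limited). The gripper opens to 93 mm and grips with 3 to 60 N. Pads are 15 mm wide; open, the fingers measure 128 mm over their backs; the gripper's body (75 mm by 188 mm) begins 65 mm behind the grasp point.
Start: joints at [1.149, 0.13, 1.488, -0, 1.523, -0.085], TCP at [0.198, 0.566, 0.219] pointing down, gripper open.
Joint ranges: [-2.96, 2.96], [-0.89, 2.26], [0.02, 2.5], [-1.34, 4.48], [0, 2.73], [-2.66, 2.66]. Speed limits (rad/s): [2.39, 2.39, 2.79, 3.14, 3.14, 3.14].

INTERFACE

Orientations are given as a rotation vector (axis times angle).
In Python, from plant import * gives the robot as it stands. The module is installed in compiled form; this text tells all that it offers.
- The arm moves only by the tool apply_moves, never from a script. Its argument "series" is a list of rows, each an object with "jaw": the gripper's target within -1 to 1 (shut at 1, half-way at 0, fully open at -1); "linear": the shift along the tool's x, y, z normalised to -1 to 1, where 1 is 0.6 m, a list of three; "roll": the turn about the tool's x normalised to -1 to 1, where 1 is 30 degrees. A call has 1 to 20 rows; each row is the pose to reach, as a shift and turn from the pose measured when the call began, along the tool's axes at that moment; what a row does not reach only later rows make up. A row lasts 1/8 s, in which the tool goes at most 62.5 mm and 10.7 degrees, less where a joint would pass 70% of its speed; a pose out of reach is approached as far as the arm can. A call with a number of a shift or a turn outside -1 to 1 is refused whole. A call with a gripper value outside its range is refused whole. The fingers move at their own pace and stop on an object; "force" is the grip in N (left out, the last holds). Time passes only in rows, so rows that repeat a pose let the fingers close. It gives the time, the measured TCP pose, the force and the opening at its end, in the units of the state.
- read_state(): the state, without advancing time (a new reading comes with each control period).
- read_camera(name): name is "side" or "top"; returns a dict with "pixels" (420x560x3 uint8, blue, green, red), "intrinsics" (3x3 intrinsics, pixels), "D" ([k1, k2, p1, p2, k3] as OpenCV has them; the pictures are not rectified), "rvec" (rotation vector, rad) and "tvec" (3), from world to camera coordinates, as OpenCV has them. Camera axes: x right, y down, z forward; pixel columns grow to the right and rows downward; lengths in m; the calibration is good to about 2 mm. A picture is of the moment at which its call begins. There is no depth.
- close_job(): hands the job in, once; it reports no verdict.
The state is a dict: "t": time; "q": joint angles; "dq": joint speeds; "joint_torque": joint torques, N m; "tool_pos": TCP position; "orientation": TCP orientation; "force": force on the tool from outside, world axes, zero at the start; "wrist_torque": the same for the moment, N m; "opening": finger opening in m.
Only numpy, scipy, OpenCV 4.12 (cv2) and the standard library are available. Lean on these libraries where they do the work, as an engineer would, in place of code of your own. Each camera call takes 0.05 s, during which the arm holds its last target. There are 200 camera calls.

TASK

Get the nut samples drying: shut the dryer's air slide fully (to the right), then tip the nuts out of each scoop (one or two of a kind; a scoop may also be empty) into an empty cell of the drying tray, one scoop's nuts to a cell, not mixed with another kind or with the avocado stones already there, and leave all three scoops standing upright on the draining mat. With all samples in their cells, open the air slide to the brass rider and leave it there; do not knock over the wash bottle and do not disturb the stones.

Things in the scene. Friction and masses are not known exactly. Their poses are not given: they have to be found in the camera images.
- dryer: bench sample dryer: low white box 240 (x) x 250 (y) x 58 mm, fixed; origin: centre of its underside; x to its back, y to its left. On top, behind: steel tray of six cells, 2 rows (x) of 3 (y), each 72 x 72 mm inside, pitch 76 mm, walls 4 mm thick, cell floor 62 and wall tops 90 mm above the bench. In front of the tray: a deck 77 mm deep, 67 mm above the bench, with the air slide.
- cell0 (a point): centre of the floor of one tray cell (front row, right as seen from the robot); axes as the dryer's
- cell1 (a point): centre of the floor of one tray cell (front row, middle as seen from the robot); axes as the dryer's
- cell2 (a point): centre of the floor of one tray cell (front row, left as seen from the robot); axes as the dryer's
- cell3 (a point): centre of the floor of one tray cell (back row, right as seen from the robot); axes as the dryer's
- cell4 (a point): centre of the floor of one tray cell (back row, middle as seen from the robot); axes as the dryer's
- cell5 (a point): centre of the floor of one tray cell (back row, left as seen from the robot); axes as the dryer's
- air_slide (a joint): air slide (m): 0 = shut, against the right-hand (dryer -y) end of its slot; grows to the left (dryer +y); 0.100 = full open, against the other end. Stays where it is left; about 2 N move it.
- slide_grip (a point): middle of the air slide's black grip, a block 24 (dryer x) x 18 (dryer y) x 44 mm high standing on the deck, 92 mm in front of the dryer's origin; the point is 28 mm above the deck. A white line along x on its top marks its middle.
- rider_mark (a point): middle of the small brass rider, a pointer 10 mm wide (y), 22 mm long and 5 mm high lying on the deck's scale 38 mm behind the slot (dryer +x); it marks how far to open the air: the slide is right when grip and rider have the same dryer y. Stiff; not to be shifted.
- mat: grey ribbed draining mat, fixed, 240 (its x) x 360 (its y) mm, 4 mm thick; origin: centre of its underside
- scoop_walnut_handle (a point): middle of the handle of the scoop for the walnuts. All scoops are alike: stainless, 110 g, upright an open flat-bottomed trough 84 mm long, 56 wide (50 inside), walls 26 high, with a level handle bar 62 x 14 x 16 mm at its back. Axes: the scoop's, z up, -x to the pouring lip
- walnut0_c (a point): centre of an in-shell walnut, a light brown ball with a seam round it about 35 x 29 mm, 12 g
- walnut1_c (a point): centre of an in-shell walnut, a light brown ball with a seam round it about 35 x 29 mm, 12 g
- scoop_chestnut_handle (a point): middle of the handle of the scoop for the chestnuts. This point is 40 mm above the scoop's underside; the trough's middle lies 76 mm in front of it (-x) and the handle meets the trough 34 mm in front of it
- chestnut0_c (a point): centre of a chestnut, a dark red-brown flattened ball about 32 mm wide and 23 mm high, 13 g
- chestnut1_c (a point): centre of a chestnut, a dark red-brown flattened ball about 32 mm wide and 23 mm high, 13 g
- scoop_brazil_handle (a point): middle of the handle of the scoop for the brazil nuts. In front the trough's floor runs out in an open lip rising at 12 degrees; its edge is 148 mm in front of this point (-x) and 30 mm below it. Polished inside: nuts slide from about 20 degrees and roll sooner
- brazil0_c (a point): centre of an in-shell brazil nut, a dark rough three-edged long nut 46 x 23 mm, 11 g
- brazil1_c (a point): centre of an in-shell brazil nut, a dark rough three-edged long nut 46 x 23 mm, 11 g
- stone0_c (a point): centre of an avocado stone, a brown egg 38 mm wide and 39 mm high, 30 g, already drying in a cell of its own
- stone1_c (a point): centre of an avocado stone, a brown egg 38 mm wide and 39 mm high, 30 g, already drying in a cell of its own
- stone2_c (a point): centre of an avocado stone, a brown egg 38 mm wide and 39 mm high, 30 g, already drying in a cell of its own
- wash_bottle: bystander: squeeze wash bottle 60 mm wide, 168 mm high; origin: centre of its underside
There are look-alikes about, which are no part of the job. What is shaped like the part that bears scoop_chestnut_handle but pink or red is not meant.

How it is judged:
On the way, in this order (a step that is already met when the one before it is completed fails the run):
1. the air slide is fully shut (value of joint air_slide below 0.005 m), for 0.2 s.
2. with the air shut, the nuts of every scoop lie in one cell of their own (value of joint air_slide below 0.005 m and ((horizontal distance between each of walnut0_c, walnut1_c and cell0 below 0.04 m and horizontal distance between each of chestnut0_c, chestnut1_c, brazil0_c, brazil1_c, stone0_c, stone1_c, stone2_c and cell0 above 0.04 m) or (horizontal distance between each of walnut0_c, walnut1_c and cell1 below 0.04 m and horizontal distance between each of chestnut0_c, chestnut1_c, brazil0_c, brazil1_c, stone0_c, stone1_c, stone2_c and cell1 above 0.04 m) or (horizontal distance between each of walnut0_c, walnut1_c and cell2 below 0.04 m and horizontal distance between each of chestnut0_c, chestnut1_c, brazil0_c, brazil1_c, stone0_c, stone1_c, stone2_c and cell2 above 0.04 m) or (horizontal distance between each of walnut0_c, walnut1_c and cell3 below 0.04 m and horizontal distance between each of chestnut0_c, chestnut1_c, brazil0_c, brazil1_c, stone0_c, stone1_c, stone2_c and cell3 above 0.04 m) or (horizontal distance between each of walnut0_c, walnut1_c and cell4 below 0.04 m and horizontal distance between each of chestnut0_c, chestnut1_c, brazil0_c, brazil1_c, stone0_c, stone1_c, stone2_c and cell4 above 0.04 m) or (horizontal distance between each of walnut0_c, walnut1_c and cell5 below 0.04 m and horizontal distance between each of chestnut0_c, chestnut1_c, brazil0_c, brazil1_c, stone0_c, stone1_c, stone2_c and cell5 above 0.04 m)) and ((horizontal distance between each of chestnut0_c, chestnut1_c and cell0 below 0.04 m and horizontal distance between each of walnut0_c, walnut1_c, brazil0_c, brazil1_c, stone0_c, stone1_c, stone2_c and cell0 above 0.04 m) or (horizontal distance between each of chestnut0_c, chestnut1_c and cell1 below 0.04 m and horizontal distance between each of walnut0_c, walnut1_c, brazil0_c, brazil1_c, stone0_c, stone1_c, stone2_c and cell1 above 0.04 m) or (horizontal distance between each of chestnut0_c, chestnut1_c and cell2 below 0.04 m and horizontal distance between each of walnut0_c, walnut1_c, brazil0_c, brazil1_c, stone0_c, stone1_c, stone2_c and cell2 above 0.04 m) or (horizontal distance between each of chestnut0_c, chestnut1_c and cell3 below 0.04 m and horizontal distance between each of walnut0_c, walnut1_c, brazil0_c, brazil1_c, stone0_c, stone1_c, stone2_c and cell3 above 0.04 m) or (horizontal distance between each of chestnut0_c, chestnut1_c and cell4 below 0.04 m and horizontal distance between each of walnut0_c, walnut1_c, brazil0_c, brazil1_c, stone0_c, stone1_c, stone2_c and cell4 above 0.04 m) or (horizontal distance between each of chestnut0_c, chestnut1_c and cell5 below 0.04 m and horizontal distance between each of walnut0_c, walnut1_c, brazil0_c, brazil1_c, stone0_c, stone1_c, stone2_c and cell5 above 0.04 m)) and ((horizontal distance between each of brazil0_c, brazil1_c and cell0 below 0.04 m and horizontal distance between each of walnut0_c, walnut1_c, chestnut0_c, chestnut1_c, stone0_c, stone1_c, stone2_c and cell0 above 0.04 m) or (horizontal distance between each of brazil0_c, brazil1_c and cell1 below 0.04 m and horizontal distance between each of walnut0_c, walnut1_c, chestnut0_c, chestnut1_c, stone0_c, stone1_c, stone2_c and cell1 above 0.04 m) or (horizontal distance between each of brazil0_c, brazil1_c and cell2 below 0.04 m and horizontal distance between each of walnut0_c, walnut1_c, chestnut0_c, chestnut1_c, stone0_c, stone1_c, stone2_c and cell2 above 0.04 m) or (horizontal distance between each of brazil0_c, brazil1_c and cell3 below 0.04 m and horizontal distance between each of walnut0_c, walnut1_c, chestnut0_c, chestnut1_c, stone0_c, stone1_c, stone2_c and cell3 above 0.04 m) or (horizontal distance between each of brazil0_c, brazil1_c and cell4 below 0.04 m and horizontal distance between each of walnut0_c, walnut1_c, chestnut0_c, chestnut1_c, stone0_c, stone1_c, stone2_c and cell4 above 0.04 m) or (horizontal distance between each of brazil0_c, brazil1_c and cell5 below 0.04 m and horizontal distance between each of walnut0_c, walnut1_c, chestnut0_c, chestnut1_c, stone0_c, stone1_c, stone2_c and cell5 above 0.04 m)) and height (world z) of walnut0_c between 0.068 and 0.105 m and height (world z) of walnut1_c between 0.068 and 0.105 m and height (world z) of chestnut0_c between 0.068 and 0.105 m and height (world z) of chestnut1_c between 0.068 and 0.105 m and height (world z) of brazil0_c between 0.068 and 0.105 m and height (world z) of brazil1_c between 0.068 and 0.105 m and linear speed of each of walnut0, walnut1, chestnut0, chestnut1, brazil0, brazil1 below 0.03 m/s), for 0.3 s.
3. the air slide is open to the rider (y of slide_grip in the frame of rider_mark between -0.006 and 0.006 m), for 0.2 s.
At the end, for the whole second after the job is handed in: The nuts of each scoop lie at rest in one tray cell (centres within 40 mm of the cell's) without other things; every scoop stands upright (6 degrees) and still, its trough's middle over the mat; the slide grip is within 6 mm of the rider along the slot (all of step 3 and ((horizontal distance between each of walnut0_c, walnut1_c and cell0 below 0.04 m and horizontal distance between each of chestnut0_c, chestnut1_c, brazil0_c, brazil1_c, stone0_c, stone1_c, stone2_c and cell0 above 0.04 m) or (horizontal distance between each of walnut0_c, walnut1_c and cell1 below 0.04 m and horizontal distance between each of chestnut0_c, chestnut1_c, brazil0_c, brazil1_c, stone0_c, stone1_c, stone2_c and cell1 above 0.04 m) or (horizontal distance between each of walnut0_c, walnut1_c and cell2 below 0.04 m and horizontal distance between each of chestnut0_c, chestnut1_c, brazil0_c, brazil1_c, stone0_c, stone1_c, stone2_c and cell2 above 0.04 m) or (horizontal distance between each of walnut0_c, walnut1_c and cell3 below 0.04 m and horizontal distance between each of chestnut0_c, chestnut1_c, brazil0_c, brazil1_c, stone0_c, stone1_c, stone2_c and cell3 above 0.04 m) or (horizontal distance between each of walnut0_c, walnut1_c and cell4 below 0.04 m and horizontal distance between each of chestnut0_c, chestnut1_c, brazil0_c, brazil1_c, stone0_c, stone1_c, stone2_c and cell4 above 0.04 m) or (horizontal distance between each of walnut0_c, walnut1_c and cell5 below 0.04 m and horizontal distance between each of chestnut0_c, chestnut1_c, brazil0_c, brazil1_c, stone0_c, stone1_c, stone2_c and cell5 above 0.04 m)) and ((horizontal distance between each of chestnut0_c, chestnut1_c and cell0 below 0.04 m and horizontal distance between each of walnut0_c, walnut1_c, brazil0_c, brazil1_c, stone0_c, stone1_c, stone2_c and cell0 above 0.04 m) or (horizontal distance between each of chestnut0_c, chestnut1_c and cell1 below 0.04 m and horizontal distance between each of walnut0_c, walnut1_c, brazil0_c, brazil1_c, stone0_c, stone1_c, stone2_c and cell1 above 0.04 m) or (horizontal distance between each of chestnut0_c, chestnut1_c and cell2 below 0.04 m and horizontal distance between each of walnut0_c, walnut1_c, brazil0_c, brazil1_c, stone0_c, stone1_c, stone2_c and cell2 above 0.04 m) or (horizontal distance between each of chestnut0_c, chestnut1_c and cell3 below 0.04 m and horizontal distance between each of walnut0_c, walnut1_c, brazil0_c, brazil1_c, stone0_c, stone1_c, stone2_c and cell3 above 0.04 m) or (horizontal distance between each of chestnut0_c, chestnut1_c and cell4 below 0.04 m and horizontal distance between each of walnut0_c, walnut1_c, brazil0_c, brazil1_c, stone0_c, stone1_c, stone2_c and cell4 above 0.04 m) or (horizontal distance between each of chestnut0_c, chestnut1_c and cell5 below 0.04 m and horizontal distance between each of walnut0_c, walnut1_c, brazil0_c, brazil1_c, stone0_c, stone1_c, stone2_c and cell5 above 0.04 m)) and ((horizontal distance between each of brazil0_c, brazil1_c and cell0 below 0.04 m and horizontal distance between each of walnut0_c, walnut1_c, chestnut0_c, chestnut1_c, stone0_c, stone1_c, stone2_c and cell0 above 0.04 m) or (horizontal distance between each of brazil0_c, brazil1_c and cell1 below 0.04 m and horizontal distance between each of walnut0_c, walnut1_c, chestnut0_c, chestnut1_c, stone0_c, stone1_c, stone2_c and cell1 above 0.04 m) or (horizontal distance between each of brazil0_c, brazil1_c and cell2 below 0.04 m and horizontal distance between each of walnut0_c, walnut1_c, chestnut0_c, chestnut1_c, stone0_c, stone1_c, stone2_c and cell2 above 0.04 m) or (horizontal distance between each of brazil0_c, brazil1_c and cell3 below 0.04 m and horizontal distance between each of walnut0_c, walnut1_c, chestnut0_c, chestnut1_c, stone0_c, stone1_c, stone2_c and cell3 above 0.04 m) or (horizontal distance between each of brazil0_c, brazil1_c and cell4 below 0.04 m and horizontal distance between each of walnut0_c, walnut1_c, chestnut0_c, chestnut1_c, stone0_c, stone1_c, stone2_c and cell4 above 0.04 m) or (horizontal distance between each of brazil0_c, brazil1_c and cell5 below 0.04 m and horizontal distance between each of walnut0_c, walnut1_c, chestnut0_c, chestnut1_c, stone0_c, stone1_c, stone2_c and cell5 above 0.04 m)) and height (world z) of walnut0_c between 0.068 and 0.105 m and height (world z) of walnut1_c between 0.068 and 0.105 m and height (world z) of chestnut0_c between 0.068 and 0.105 m and height (world z) of chestnut1_c between 0.068 and 0.105 m and height (world z) of brazil0_c between 0.068 and 0.105 m and height (world z) of brazil1_c between 0.068 and 0.105 m and linear speed of each of walnut0, walnut1, chestnut0, chestnut1, brazil0, brazil1, scoop_walnut, scoop_chestnut, scoop_brazil below 0.03 m/s and x of scoop_walnut in the frame of mat between -0.12 and 0.12 m and y of scoop_walnut in the frame of mat between -0.18 and 0.18 m and height (world z) of each of scoop_walnut, scoop_chestnut, scoop_brazil below 0.01 m and angle between each of scoop_walnut, scoop_chestnut, scoop_brazil's own z axis and vertical below 0.1 rad and x of scoop_chestnut in the frame of mat between -0.12 and 0.12 m and y of scoop_chestnut in the frame of mat between -0.18 and 0.18 m and x of scoop_brazil in the frame of mat between -0.12 and 0.12 m and y of scoop_brazil in the frame of mat between -0.18 and 0.18 m); the robot touches nothing.
It fails at once if an avocado stone is pushed about (over 35 mm) (distance of any of stone0_c, stone1_c, stone2_c from where it was at the start of the episode above 0.035 m).
It fails at once if the wash bottle is pushed away or knocked over (distance of wash_bottle from where it was at the start of the episode above 0.05 m or angle between wash_bottle's own z axis and vertical above 0.6 rad).
It fails at once if the brass rider is shifted (distance of rider_mark from where it was at the start of the episode above 0.006 m).
Of walnut0, walnut1, chestnut0, chestnut1, brazil0, brazil1 only 4 to 6 are there at a start; the rules pass over those that are not, and their reading is None.
Of stone0, stone1, stone2 only 1 to 3 are there at a start; the rules pass over those that are not, and their reading is None.
At some moment in a run one of scoop_walnut, scoop_chestnut, scoop_brazil may be knocked a few centimetres aside while the robot is not near it.
It also fails if it takes over 210 s, if anything falls off the work surface, if the arm or the gripper's body presses on something with over 40 N, if the wrist force passes 120 N, or if a joint passes its speed limit or range.

## Working session

There is one attempt and no reset: what is moved stays moved. The work goes in short steps, Python scripts to look and compute and a tool call to move; the robot and the scene stay as the last step left them, time stands still between calls to the robot, and variables do not carry over. Pictures are saved under pics/ and viewed, about 12 in all and at most 16, crops included, and the job is handed in when it is done.

Besides the shell and the picture viewer there is one more tool, called after "Call:" as a command line: name --argument value ..., lists and objects as JSON in quotes. apply_moves: Moves the arm, as the interface text tells. Its arguments: {"type":"object","properties":{"series":{"type":"array"},"force":{"type":"number"}},"required":["series"]}

```bash
mkdir -p pics; cat > h.py <<'E'
import numpy as np,cv2
from plant import *
from scipy.spatial.transform import Rotation as R
def shot(n,f=None):
    c=read_camera(n)
    if f: cv2.imwrite('pics/'+f,c['pixels'])
    return c
def ray(c,uv):
    p=cv2.undistortPoints(np.array([[uv]],float),np.array(c['intrinsics']),np.array(c['D'])).ravel()
    M=cv2.Rodrigues(np.array(c['rvec'],float))[0]
    o=-M.T@np.array(c['tvec'],float).ravel(); d=M.T@np.array([p[0],p[1],1.])
    return o,d
def onz(c,uv,z):
    o,d=ray(c,uv); return o+d*(z-o[2])/d[2]
def two(c1,a,c2,b):
    o,d=ray(c1,a);p,e=ray(c2,b)
    s=np.linalg.lstsq(np.c_[d,-e],p-o,rcond=None)[0]
    x,y=o+d*s[0],p+e*s[1]; return (x+y)/2,np.linalg.norm(x-y)
def proj(c,P):
    return cv2.projectPoints(np.array(P,float).reshape(-1,3),np.array(c['rvec'],float),np.array(c['tvec'],float),np.array(c['intrinsics']),np.array(c['D']))[0].reshape(-1,2)
def st():
    s=read_state();print({k:np.round(s[k],4).tolist() for k in('t','q','tool_pos','orientation','force','opening')});print(R.from_rotvec(s['orientation']).as_matrix().round(3));return s
E
python3 - <<'E'
from h import *
st()
for n in('top','side'):
    c=shot(n,n+'0.png'); o,d=ray(c,(280,210)); print(n,o.round(3),onz(c,(280,210),0).round(3))
    cv2.imwrite(f'pics/{n}0b.png',cv2.resize(c['pixels'],(800,600),interpolation=cv2.INTER_CUBIC))
E
```

```text
{'t': 0.0, 'q': [1.1486, 0.1311, 1.4893, -0.0, 1.523, -0.0854], 'tool_pos': [0.198, 0.5658, 0.2176], 'orientation': [0.2629, 1.555, -0.2657], 'force': [-0.0122, 0.2834, 0.5285], 'opening': 0.0935}
[[-0.001  0.33   0.944]
 [-0.002  0.944 -0.33 ]
 [-1.    -0.002 -0.   ]]
top [ 0.261 -0.181  1.334] [ 0.527 -0.199  0.   ]
side [-0.038 -0.912  0.927] [ 0.542 -0.141  0.   ]
```

View pics/top0b.png

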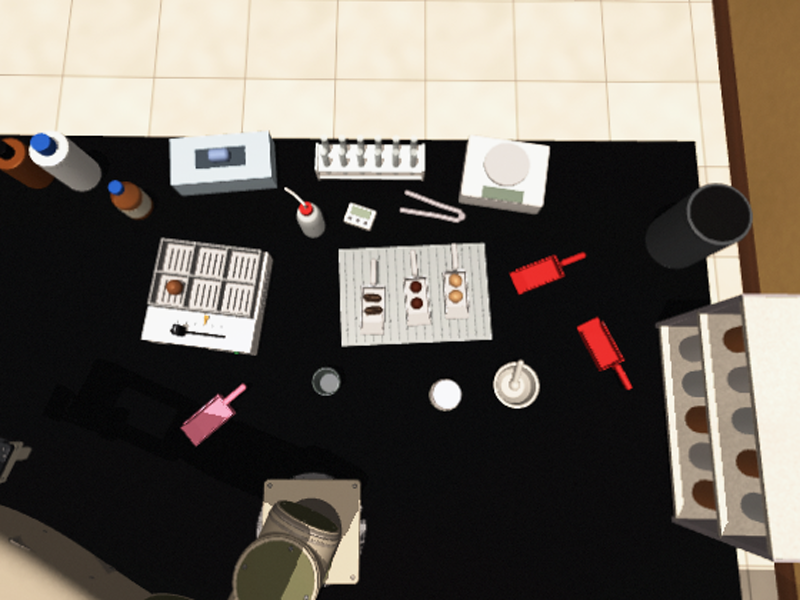

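View pics/side0b.png

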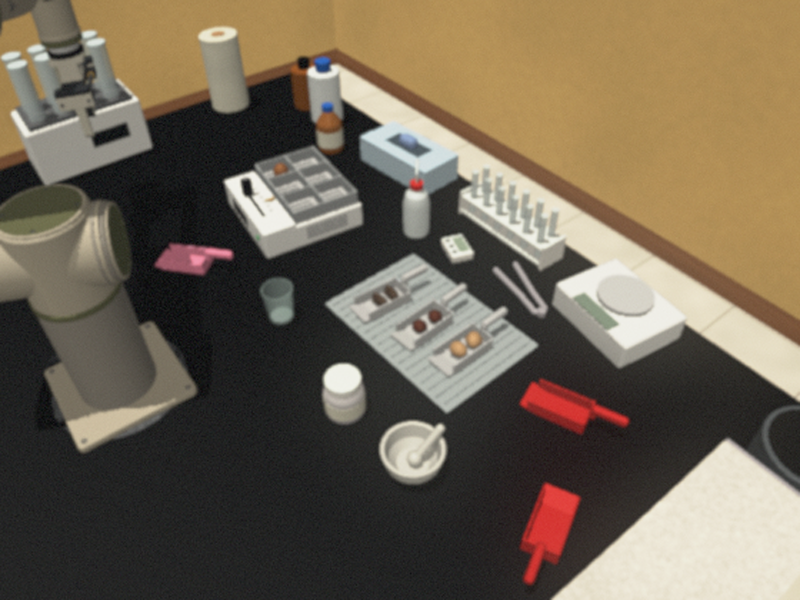

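The top view (800 px) shows the dryer at about (205,295), with a stone in front-left cell2 at (175,287). The slide grip is at (178,329) and the rider at (206,320). The mat holds the brazil, chestnut and walnut scoops, each with two nuts and its handle pointing +x: (375,270), (413,265), (455,257). The bottle stands at (312,220). I'll zoom in next.

```bash
python3 - <<'E'
from h import *
t=cv2.imread('pics/top0.png');s=cv2.imread('pics/side0.png')
a=cv2.resize(t[160:260,92:352],None,fx=3,fy=3,interpolation=cv2.INTER_CUBIC)
b=cv2.resize(s[95:295,150:390],None,fx=3,fy=3,interpolation=cv2.INTER_CUBIC)
cv2.imwrite('pics/topc.png',a);cv2.imwrite('pics/sidec.png',b)
E
```

```text
(no output)
```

View pics/topc.png

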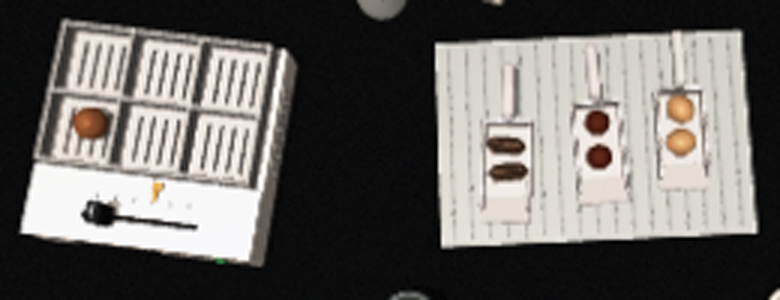

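View pics/sidec.png

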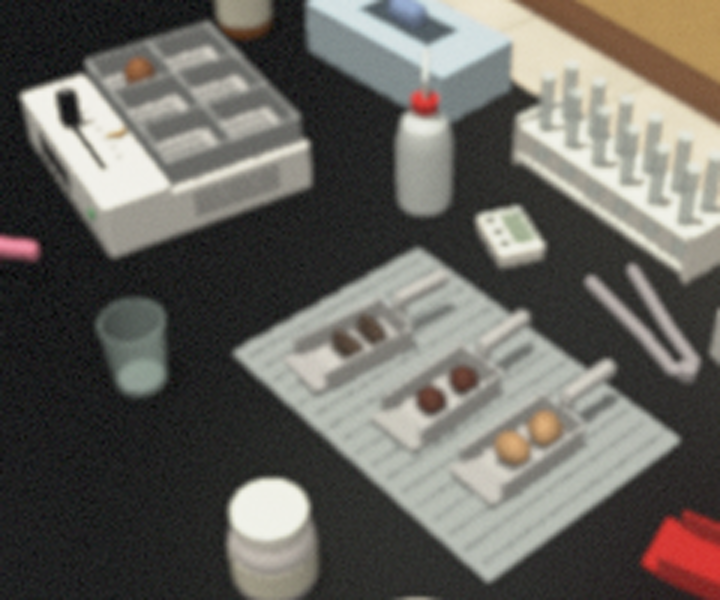

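```bash
cat >> h.py <<'E'
def tc(u,v): return ((u+.5)/3-.5+92,(v+.5)/3-.5+160)
def sc(u,v): return ((u+.5)/3-.5+150,(v+.5)/3-.5+95)
E
python3 - <<'E'
from h import *
c=shot('top');s=shot('side')
def p(n,u,v,z): print(n,onz(c,tc(u,v),z).round(4)[:2])
for n,u,v in(('BL',65,20),('BR',272,45),('FL',35,158),('FR',252,187)):p('tray'+n,u,v,.09)
p('deckFL',21,234,.0625);p('deckFR',253,264,.0625)
p('grip',98,210,.111);p('slotR',197,227,.067);p('rider',157,190,.070)
for n,a,b in(('br',(510,66),(511,118)),('ch',(590,47),(596,100)),('wa',(677,33),(682,90))):
    p(n+' back',*a,.052);p(n+' front',*b,.052)
for n,a in(('br lip L',(482,221)),('br lipR',(530,222)),('ch lipL',(580,198)),('ch lipR',(628,203)),('wa lipL',(658,187)),('wa lipR',(709,189))):p(n,*a,.014)
for n,a in(('TL',(436,42)),('TR',(741,30)),('BL',(442,247)),('BR',(757,232))):p('mat'+n,*a,.004)
for n,a,b in(('br back',(510,64),(445,279)),('ch back',(590,47),(522,320)),('wa back',(677,33),(608,368)),('grip',(98,210),(68,95)),('stone',(90,123),(139,69)),('bottle?',(385,5),(424,195))):
    X,e=two(c,tc(*a),s,sc(*b));print(n,X.round(4),round(e,4))
print('bottle side base',onz(s,sc(424,190),.03).round(3))
hsv=cv2.cvtColor(c['pixels'],cv2.COLOR_BGR2HSV)
print(hsv[200:240,120:140,2].min())
E
```

```text
trayBL [0.6511 0.3514]
trayBR [0.6247 0.1238]
trayFL [0.4969 0.3705]
trayFR [0.467  0.1371]
deckFL [0.4183 0.3902]
deckFR [0.3873 0.1384]
grip [0.438  0.2908]
slotR [0.4266 0.1999]
rider [0.4663 0.2448]
br back [ 0.6134 -0.1356]
br front [ 0.5534 -0.1375]
ch back [ 0.6363 -0.2257]
ch front [ 0.5748 -0.2325]
wa back [ 0.6535 -0.3242]
wa front [ 0.5871 -0.329 ]
br lip L [ 0.4425 -0.1051]
br lipR [ 0.4418 -0.1593]
ch lipL [ 0.4696 -0.2158]
ch lipR [ 0.4643 -0.2703]
wa lipL [ 0.4829 -0.3045]
wa lipR [ 0.481  -0.3624]
matTL [ 0.6551 -0.0468]
matTR [ 0.6724 -0.4049]
matBL [ 0.4139 -0.0597]
matBR [ 0.4335 -0.4175]
br back [ 0.6169 -0.1345  0.0425] 0.0034
ch back [ 0.6375 -0.2251  0.0421] 0.0037
wa back [ 0.6541 -0.3241  0.0451] 0.0033
grip [0.4372 0.2916 0.1101] 0.0021
stone [0.5347 0.314  0.0928] 0.0009
bottle? [0.6991 0.0106 0.0174] 0.008
bottle side base [0.698 0.004 0.03 ]
6
```

Sizes agree with the given ones (handle 62 mm, tray 229x157, heights within 3 mm). Now moving above the grip and turning to the dryer's yaw (-7°).

Call:
apply_moves --series '[{"jaw": -1, "linear": [0, -0.3, 0.53], "roll": -0.41}, {"jaw": -1, "linear": [0, -0.3, 0.53], "roll": -0.41}, {"jaw": -1, "linear": [0, -0.3, 0.53], "roll": -0.41}, {"jaw": -1, "linear": [0, -0.3, 0.53], "roll": -0.41}, {"jaw": -1, "linear": [0, -0.3, 0.53], "roll": -0.41}, {"jaw": -1, "linear": [0, -0.3, 0.53], "roll": -0.41}, {"jaw": -1, "linear": [0, -0.3, 0.53], "roll": -0.41}, {"jaw": -1, "linear": [0, -0.3, 0.53], "roll": -0.41}, {"jaw": -1, "linear": [0, -0.3, 0.53], "roll": -0.41}, {"jaw": -1, "linear": [0, -0.3, 0.53], "roll": -0.41}]' --force 10

```text
t: 1.45
tool_pos: [0.438, 0.2921, 0.2182]
orientation: [0.094, 1.569, -0.095]
force: [0.4, -0.2, -0.9]
opening: 0.0928
```

```bash
python3 -c "
from h import *
st()"
```

```text
{'t': 1.45, 'q': [0.4911, -0.0679, 1.6915, -0.0006, 1.5189, -0.9596], 'tool_pos': [0.438, 0.2921, 0.2182], 'orientation': [0.0935, 1.5692, -0.095], 'force': [0.3657, -0.2132, -0.8592], 'opening': 0.0928}
[[-0.001  0.12   0.993]
 [-0.001  0.993 -0.12 ]
 [-1.    -0.001 -0.   ]]
```

Call:
apply_moves --series '[{"jaw": -1, "linear": [0.08, 0, 0], "roll": 0}, {"jaw": -1, "linear": [0.16, 0, 0], "roll": 0}, {"jaw": -1, "linear": [0.22, 0, 0], "roll": 0}, {"jaw": -0.5, "linear": [0.232, 0, 0], "roll": 0}, {"jaw": 0, "linear": [0.232, 0, 0], "roll": 0}, {"jaw": 0.5, "linear": [0.232, 0, 0], "roll": 0}, {"jaw": 1, "linear": [0.232, 0, 0], "roll": 0}, {"jaw": 1, "linear": [0.232, 0, 0], "roll": 0}, {"jaw": 1, "linear": [0.232, 0, 0], "roll": 0}, {"jaw": 1, "linear": [0.232, 0, 0], "roll": 0}, {"jaw": 1, "linear": [0.232, 0, 0], "roll": 0}, {"jaw": 1, "linear": [0.232, 0, 0], "roll": 0}]' --force 10

```text
t: 2.95
tool_pos: [0.438, 0.2921, 0.0791]
orientation: [0.094, 1.569, -0.095]
force: [0.4, 2.0, 0.4]
opening: 0.0179
```

Call:
apply_moves --series '[{"jaw": 1, "linear": [0, -0.02, 0], "roll": 0}, {"jaw": 1, "linear": [0, -0.04, 0], "roll": 0}, {"jaw": 1, "linear": [0, -0.06, 0], "roll": 0}, {"jaw": 1, "linear": [0, -0.08, 0], "roll": 0}, {"jaw": 1, "linear": [0, -0.1, 0], "roll": 0}, {"jaw": 1, "linear": [0, -0.11, 0], "roll": 0}, {"jaw": 1, "linear": [0, -0.12, 0], "roll": 0}, {"jaw": 1, "linear": [0, -0.12, 0], "roll": 0}, {"jaw": 1, "linear": [0, -0.12, 0], "roll": 0}]'

```text
t: 4.08
tool_pos: [0.4296, 0.2201, 0.0791]
orientation: [0.093, 1.569, -0.096]
force: [4.7, -3.2, -3.0]
opening: 0.0179
```

Call:
apply_moves --series '[{"jaw": 1, "linear": [0, -0.01, 0], "roll": 0}, {"jaw": 1, "linear": [0, -0.02, 0], "roll": 0}, {"jaw": 1, "linear": [0, -0.025, 0], "roll": 0}, {"jaw": 1, "linear": [0, -0.025, 0], "roll": 0}]'

```text
t: 4.58
tool_pos: [0.4283, 0.2084, 0.0792]
orientation: [0.098, 1.567, -0.09]
force: [9.2, 19.0, -12.0]
opening: 0.0283
```

Call:
apply_moves --series '[{"jaw": 1, "linear": [0, -0.005, 0], "roll": 0}, {"jaw": 1, "linear": [0, -0.01, 0], "roll": 0}, {"jaw": 1, "linear": [0, -0.01, 0], "roll": 0}]'

```text
t: 4.95
tool_pos: [0.4279, 0.2056, 0.0791]
orientation: [0.102, 1.566, -0.085]
force: [9.8, 18.6, -13.2]
opening: 0.0343
```

Call:
apply_moves --series '[{"jaw": 0.2, "linear": [0, 0.012, 0], "roll": 0}, {"jaw": 0, "linear": [0, 0.012, 0], "roll": 0}, {"jaw": 0, "linear": [0, 0.012, 0], "roll": 0}, {"jaw": 0, "linear": [-0.1, 0.012, 0], "roll": 0}, {"jaw": 0, "linear": [-0.2, 0.012, 0], "roll": 0}, {"jaw": 0, "linear": [-0.27, 0.012, 0], "roll": 0}, {"jaw": 0, "linear": [-0.27, 0.012, -0.25], "roll": 0}, {"jaw": 0, "linear": [-0.27, 0.012, -0.25], "roll": 0}, {"jaw": 0, "linear": [-0.27, 0.012, -0.25], "roll": 0}, {"jaw": 0, "linear": [-0.27, 0.012, -0.25], "roll": 0}]'

```text
t: 6.2
tool_pos: [0.2784, 0.229, 0.2412]
orientation: [0.102, 1.565, -0.083]
force: [0.4, 0.3, 0.4]
opening: 0.0465
```

```bash
python3 - <<'E'
from h import *
st()
c=shot('top','top1.png');s=shot('side','side1.png')
a=cv2.resize(c['pixels'][155:255,92:352],None,fx=3,fy=3,interpolation=cv2.INTER_CUBIC)
b=cv2.resize(s['pixels'][95:190,150:410],None,fx=3,fy=3,interpolation=cv2.INTER_CUBIC)
cv2.imwrite('pics/c1.png',np.vstack([a,b]))
E
```

```text
{'t': 6.2, 'q': [0.5379, -0.5857, 2.0583, 0.0074, 1.6592, -0.9144], 'tool_pos': [0.2784, 0.229, 0.2412], 'orientation': [0.1015, 1.5649, -0.0833], 'force': [0.375, 0.2865, 0.3981], 'opening': 0.0465}
[[ 0.005  0.117  0.993]
 [ 0.011  0.993 -0.117]
 [-1.     0.012  0.003]]
```

View pics/c1.png

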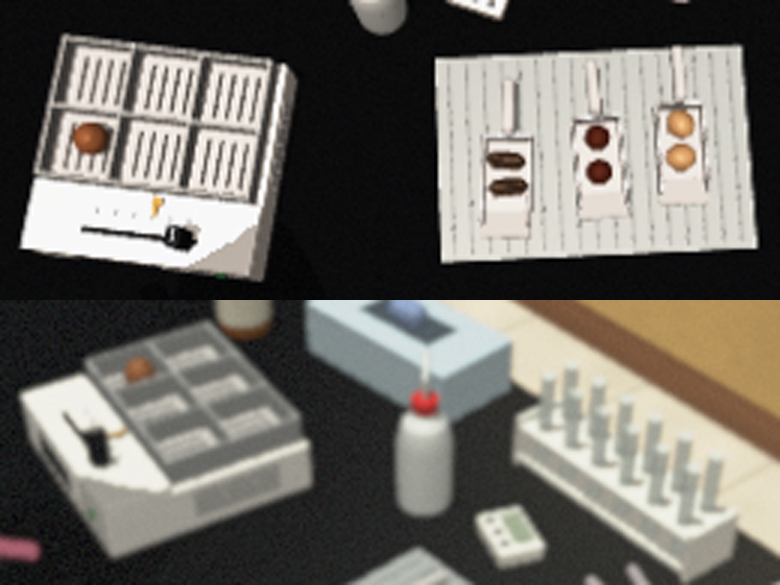

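Slide shut: the grip is at the slot's right end, at (178,236). Next is the brazil scoop.

Call:
apply_moves --series '[{"jaw": 0, "linear": [0, -0.544, 0.579], "roll": -0.22}, {"jaw": 0, "linear": [0, -0.544, 0.579], "roll": -0.22}, {"jaw": 0, "linear": [0, -0.544, 0.579], "roll": -0.22}, {"jaw": 0, "linear": [0, -0.544, 0.579], "roll": -0.22}, {"jaw": 0, "linear": [0, -0.544, 0.579], "roll": -0.22}, {"jaw": 0, "linear": [0, -0.544, 0.579], "roll": -0.22}, {"jaw": 0, "linear": [0, -0.544, 0.579], "roll": -0.22}, {"jaw": 0, "linear": [0, -0.544, 0.579], "roll": -0.22}, {"jaw": 0, "linear": [0, -0.544, 0.579], "roll": -0.22}, {"jaw": 0, "linear": [0, -0.544, 0.579], "roll": -0.22}, {"jaw": 0, "linear": [0, -0.544, 0.579], "roll": -0.22}, {"jaw": 0, "linear": [0, -0.544, 0.579], "roll": -0.22}]'

```text
t: 7.8
tool_pos: [0.5858, -0.136, 0.2389]
orientation: [0.011, 1.566, 0.006]
force: [0.1, 0.2, 0.1]
opening: 0.0464
```

```bash
python3 - <<'E'
from h import *
st()
c=shot('top','top2.png');s=shot('side','side2.png')
cv2.imwrite('pics/c2.png',np.vstack([cv2.resize(c['pixels'][150:250,230:360],(780,600))[:600]])) 
b=cv2.resize(s['pixels'][150:270,200:360],None,fx=4,fy=4,interpolation=cv2.INTER_CUBIC)
cv2.imwrite('pics/c2.png',b)
E
```

```text
{'t': 7.8, 'q': [-0.3208, 0.1238, 1.4586, 0.0118, 1.5578, -1.8885], 'tool_pos': [0.5858, -0.136, 0.2389], 'orientation': [0.0109, 1.5658, 0.0059], 'force': [0.107, 0.2446, 0.0763], 'opening': 0.0464}
[[ 0.005  0.003  1.   ]
 [ 0.011  1.    -0.003]
 [-1.     0.011  0.005]]
```

View pics/c2.png

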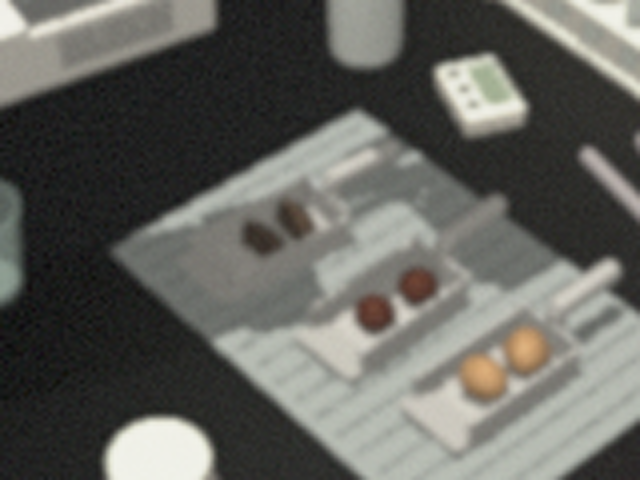

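Call:
apply_moves --series '[{"jaw": 0, "linear": [0.09, 0, 0], "roll": 0}, {"jaw": 0, "linear": [0.18, 0, 0], "roll": 0}, {"jaw": 0, "linear": [0.27, -0.004, 0], "roll": 0}, {"jaw": 0, "linear": [0.33, -0.004, 0], "roll": 0}, {"jaw": 0, "linear": [0.357, -0.004, 0], "roll": 0}, {"jaw": 0, "linear": [0.357, -0.004, 0], "roll": 0}, {"jaw": 0.3, "linear": [0.357, -0.004, 0], "roll": 0}, {"jaw": 0.5, "linear": [0.357, -0.004, 0], "roll": 0}, {"jaw": 0.6, "linear": [0.357, -0.004, 0], "roll": 0}, {"jaw": 0.7, "linear": [0.357, -0.004, 0], "roll": 0}, {"jaw": 0.8, "linear": [0.357, -0.004, 0], "roll": 0}, {"jaw": 1, "linear": [0.357, -0.004, 0], "roll": 0}, {"jaw": 1, "linear": [0.357, -0.004, 0], "roll": 0}]' --force 10

```text
t: 9.52
tool_pos: [0.5872, -0.1362, 0.025]
orientation: [0.011, 1.565, 0.006]
force: [0.1, 1.4, 2.9]
opening: 0.0138
```

Call:
apply_moves --series '[{"jaw": 1, "linear": [0, 0, 0], "roll": 0}, {"jaw": 1, "linear": [0, 0, 0], "roll": 0}, {"jaw": 1, "linear": [-0.01, 0, 0], "roll": 0}, {"jaw": 1, "linear": [-0.03, 0, 0], "roll": 0}, {"jaw": 1, "linear": [-0.05, 0, 0], "roll": 0}, {"jaw": 1, "linear": [-0.06, 0, 0], "roll": 0}, {"jaw": 1, "linear": [-0.06, 0, 0], "roll": 0}]' --force 60

```text
t: 10.4
tool_pos: [0.5876, -0.1368, 0.062]
orientation: [0.01, 1.564, 0.005]
force: [-0.0, -0.1, -1.4]
opening: 0.0137
```

```bash
python3 - <<'E'
from h import *
st()
s=shot('side','side3.png')
b=cv2.resize(s['pixels'][130:270,180:360],None,fx=4,fy=4,interpolation=cv2.INTER_CUBIC)
cv2.imwrite('pics/c3.png',b)
E
```

```text
{'t': 10.4, 'q': [-0.3211, 0.2596, 1.6368, 0.0126, 1.2415, -1.8927], 'tool_pos': [0.5876, -0.1368, 0.062], 'orientation': [0.0105, 1.5635, 0.0054], 'force': [-0.0137, -0.0766, -1.3639], 'opening': 0.0137}
[[ 0.007  0.003  1.   ]
 [ 0.01   1.    -0.003]
 [-1.     0.01   0.007]]
```

View pics/c3.png

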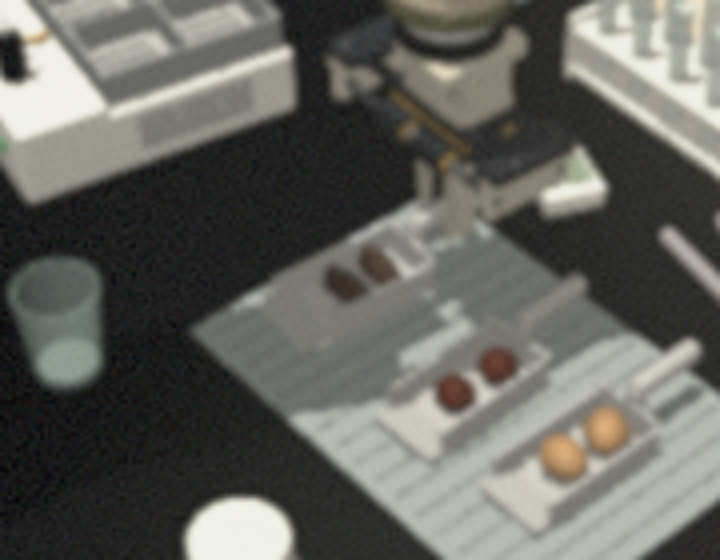

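Scoop held, with nuts in it (1.36 N ≈ 132 g). Carry it level to the back of cell3.

Call:
apply_moves --series '[{"jaw": 1, "linear": [-0.015, 0, 0], "roll": 0}, {"jaw": 1, "linear": [-0.04, 0, 0], "roll": 0}, {"jaw": 1, "linear": [-0.08, 0, 0], "roll": 0}, {"jaw": 1, "linear": [-0.12, 0.01, 0], "roll": 0}, {"jaw": 1, "linear": [-0.16, 0.03, 0], "roll": 0}, {"jaw": 1, "linear": [-0.2, 0.06, 0], "roll": 0}, {"jaw": 1, "linear": [-0.24, 0.1, 0], "roll": 0}, {"jaw": 1, "linear": [-0.27, 0.15, 0], "roll": 0.03}, {"jaw": 1, "linear": [-0.28, 0.2, 0], "roll": 0.06}, {"jaw": 1, "linear": [-0.283, 0.25, 0.005], "roll": 0.09}, {"jaw": 1, "linear": [-0.283, 0.3, 0.02], "roll": 0.12}, {"jaw": 1, "linear": [-0.283, 0.35, 0.04], "roll": 0.15}, {"jaw": 1, "linear": [-0.283, 0.4, 0.07], "roll": 0.18}, {"jaw": 1, "linear": [-0.283, 0.44, 0.1], "roll": 0.21}, {"jaw": 1, "linear": [-0.283, 0.465, 0.13], "roll": 0.23}, {"jaw": 1, "linear": [-0.283, 0.48, 0.15], "roll": 0.23}, {"jaw": 1, "linear": [-0.283, 0.485, 0.16], "roll": 0.23}, {"jaw": 1, "linear": [-0.283, 0.485, 0.16], "roll": 0.23}, {"jaw": 1, "linear": [-0.283, 0.485, 0.16], "roll": 0.23}]' --force 60

```text
t: 12.82
tool_pos: [0.6828, 0.1518, 0.235]
orientation: [0.106, 1.563, -0.089]
force: [0.3, 0.7, -0.4]
opening: 0.0132
```

```bash
python3 - <<'E'
from h import *
s=st();print(s['wrist_torque'])
c=shot('top');s=shot('side')
a=cv2.resize(c['pixels'][140:260,80:360],None,fx=2.8,fy=2.5)
b=cv2.resize(s['pixels'][75:190,130:410],None,fx=2.8,fy=2.6,interpolation=cv2.INTER_CUBIC)
cv2.imwrite('pics/c4.png',np.vstack([a,b]))
E
```

```text
{'t': 12.825, 'q': [0.1404, 0.388, 1.1569, 0.0094, 1.589, -1.3061], 'tool_pos': [0.6828, 0.1518, 0.235], 'orientation': [0.1058, 1.563, -0.0889], 'force': [0.3154, 0.7013, -0.4003], 'opening': 0.0132}
[[ 0.006  0.124  0.992]
 [ 0.01   0.992 -0.124]
 [-1.     0.011  0.005]]
[-0.05325252 -0.06876518 -0.01671791]
```

View pics/c4.png

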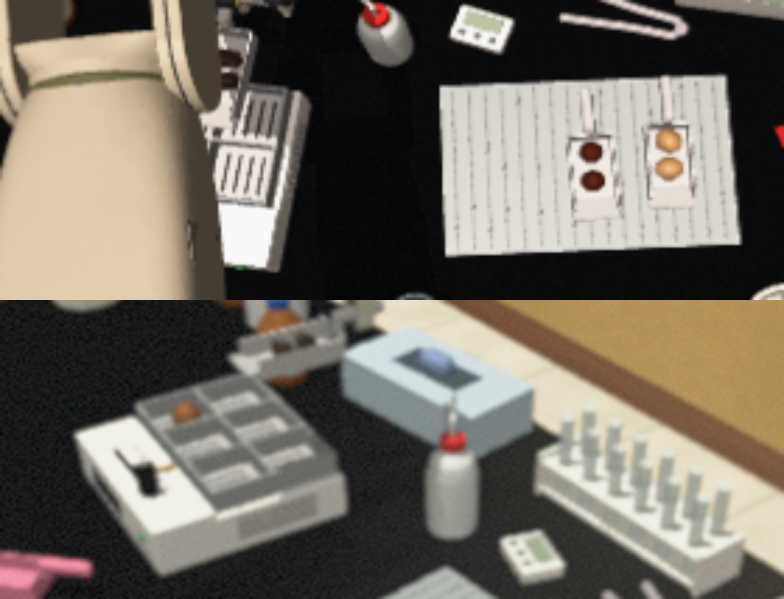

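Call:
apply_moves --series '[{"jaw": 1, "linear": [0.01, 0, 0], "roll": 0}, {"jaw": 1, "linear": [0.03, 0, 0], "roll": 0}, {"jaw": 1, "linear": [0.048, 0.003, 0.002], "roll": 0}, {"jaw": 1, "linear": [0.048, 0.003, 0.002], "roll": 0}, {"jaw": 1, "linear": [0.048, 0.003, 0.002], "roll": 0}]' --force 60

```text
t: 13.55
tool_pos: [0.6844, 0.1538, 0.2062]
orientation: [0.106, 1.563, -0.089]
force: [-0.1, 0.5, -0.4]
opening: 0.0134
```

Call:
apply_moves --series '[{"jaw": 1, "linear": [0, 0, 0], "roll": 0}, {"jaw": 1, "linear": [0, 0, 0], "roll": 0}]' --force 25

```text
t: 13.8
tool_pos: [0.6846, 0.1539, 0.2067]
orientation: [0.106, 1.562, -0.089]
force: [-0.3, -0.3, -1.7]
opening: 0.0137
```

```bash
cat > t.py <<'E'
from h import *
import sys
s=read_state();print(round(s['t'],2),np.round(s['tool_pos'],4),np.round(s['force'],2),np.round(s['wrist_torque'],3),round(s['opening'],4))
c=shot('side');cv2.imwrite('pics/'+sys.argv[1],cv2.resize(c['pixels'][75:195,130:330],None,fx=4,fy=4,interpolation=cv2.INTER_CUBIC))
E
python3 t.py d1.png; python3 -c "
import cv2,numpy as np"
```

```text
13.8 [0.6846 0.1539 0.2067] [-0.25 -0.29 -1.71] [-0.091 -0.091 -0.026] 0.0137
```

Call:
apply_moves --series '[{"jaw": 1, "linear": [0, 0, 0], "roll": 0}, {"jaw": 1, "linear": [0, 0, 0], "roll": 0}]' --force 12

```text
t: 14.1
tool_pos: [0.6847, 0.1539, 0.2068]
orientation: [0.106, 1.562, -0.089]
force: [-0.4, -0.7, -1.1]
opening: 0.0141
```

```bash
python3 t.py d2.png; python3 -c "
import cv2,numpy as np
print(np.abs(cv2.imread('pics/d1.png').astype(int)-cv2.imread('pics/d2.png')).max(2)[:250,200:].mean())"
```

```text
14.1 [0.6847 0.1539 0.2068] [-0.44 -0.66 -1.09] [ 0.013 -0.112  0.018] 0.0141
3.094586666666667
```

Call:
apply_moves --series '[{"jaw": 1, "linear": [0, 0, 0], "roll": 0}, {"jaw": 1, "linear": [0, 0, 0], "roll": 0}, {"jaw": 1, "linear": [0, 0, 0], "roll": 0}]' --force 6

```text
t: 14.52
tool_pos: [0.6846, 0.1538, 0.2067]
orientation: [0.106, 1.562, -0.089]
force: [-0.5, -0.2, -0.3]
opening: 0.014
```

```bash
python3 t.py d3.png; python3 -c "
import cv2,numpy as np
f=lambda a,b:print(np.abs(cv2.imread(a).astype(int)-cv2.imread(b)).max(2)[:250,200:].mean())
f('pics/d1.png','pics/d3.png');f('pics/d2.png','pics/d3.png')"
```

```text
14.53 [0.6846 0.1538 0.2067] [-0.52 -0.18 -0.34] [-0.052  0.035 -0.05 ] 0.014
13.314966666666667
13.363006666666667
```

View pics/d3.png

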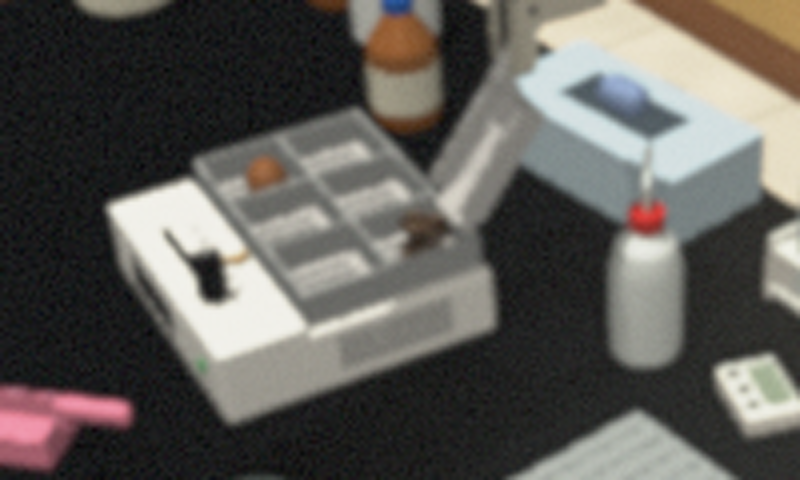

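The brazils lie in cell3 at (425,230) and the empty scoop hangs at about 50° on the tray wall. Freeze the grip, lift, and return to the mat.

Call:
apply_moves --series '[{"jaw": 1, "linear": [0, 0, 0], "roll": 0}, {"jaw": 1, "linear": [-0.02, 0, 0], "roll": 0}, {"jaw": 1, "linear": [-0.06, 0, 0], "roll": 0}, {"jaw": 1, "linear": [-0.1, -0.01, -0.01], "roll": 0}, {"jaw": 1, "linear": [-0.1, -0.05, -0.04], "roll": -0.05}, {"jaw": 1, "linear": [-0.1, -0.1, -0.08], "roll": -0.1}, {"jaw": 1, "linear": [-0.1, -0.17, -0.12], "roll": -0.15}, {"jaw": 1, "linear": [-0.1, -0.25, -0.17], "roll": -0.23}, {"jaw": 1, "linear": [-0.1, -0.33, -0.21], "roll": -0.23}, {"jaw": 1, "linear": [-0.1, -0.41, -0.23], "roll": -0.23}, {"jaw": 1, "linear": [-0.1, -0.48, -0.232], "roll": -0.23}, {"jaw": 1, "linear": [-0.1, -0.516, -0.232], "roll": -0.23}, {"jaw": 1, "linear": [-0.1, -0.516, -0.232], "roll": -0.23}, {"jaw": 1, "linear": [-0.1, -0.516, -0.232], "roll": -0.23}]' --force 60

```text
t: 16.32
tool_pos: [0.5079, -0.1363, 0.2633]
orientation: [0.011, 1.563, 0.005]
force: [0.3, -0.7, -1.1]
opening: 0.0137
```

```bash
python3 - <<'E'
from h import *
st()
c=shot('top');s=shot('side')
b=cv2.resize(s['pixels'][100:270,150:360],None,fx=3,fy=3,interpolation=cv2.INTER_CUBIC)
cv2.imwrite('pics/c5.png',b)
cv2.imwrite('pics/top5.png',c['pixels'])
E
```

```text
{'t': 16.325, 'q': [-0.3689, -0.0908, 1.6316, 0.0126, 1.5973, -1.9356], 'tool_pos': [0.5079, -0.1363, 0.2633], 'orientation': [0.0111, 1.5629, 0.0054], 'force': [0.289, -0.7206, -1.1258], 'opening': 0.0137}
[[ 0.008  0.004  1.   ]
 [ 0.011  1.    -0.004]
 [-1.     0.011  0.008]]
```

View pics/c5.png

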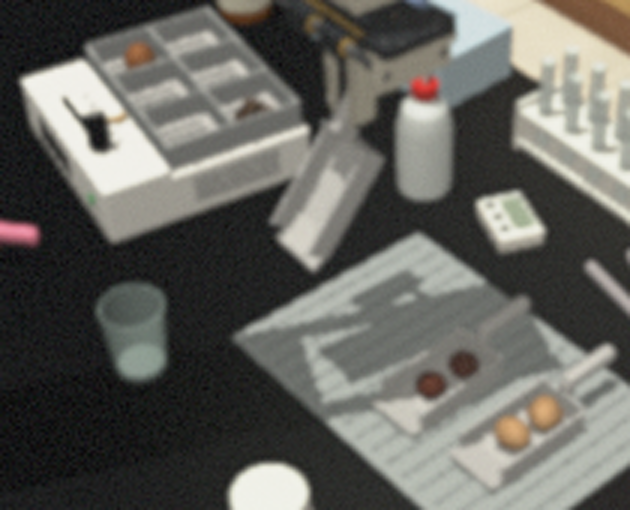

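```bash
python3 - <<'E'
from h import *
s=shot('side')
o,d=ray(s,(150+296/3,100+251/3)); P=o+d*((-.137-o[1])/d[1]); print(P.round(3))
for th in(40,50,60,70):
    a=np.radians(th);print(th,.5079-.146*np.cos(a)+.03*np.sin(a), .282-.146*np.sin(a)-.03*np.cos(a))
E
```

```text
[ 0.444 -0.137  0.15 ]
40 0.4153411395952254 0.16517167569219593
50 0.4370343422793346 0.150873883014033
60 0.4608807621135332 0.14056029104747192
70 0.48615583769802967 0.1345442730654873
```

Call:
apply_moves --series '[{"jaw": 1, "linear": [0.08, 0, 0], "roll": 0}, {"jaw": 1, "linear": [0.16, 0, 0], "roll": 0}, {"jaw": 1, "linear": [0.22, 0, 0], "roll": 0}, {"jaw": 1, "linear": [0.235, 0, 0], "roll": 0}, {"jaw": 1, "linear": [0.235, 0, 0], "roll": 0}]' --force 60

```text
t: 17.1
tool_pos: [0.5091, -0.1337, 0.1221]
orientation: [0.009, 1.564, 0.008]
force: [1.0, 0.2, -1.4]
opening: 0.0139
```

Call:
apply_moves --series '[{"jaw": 1, "linear": [0.01, 0, 0.01], "roll": 0}, {"jaw": 1, "linear": [0.02, 0, 0.025], "roll": 0}, {"jaw": 1, "linear": [0.034, 0, 0.045], "roll": 0}, {"jaw": 1, "linear": [0.048, 0, 0.062], "roll": 0}, {"jaw": 1, "linear": [0.064, 0, 0.077], "roll": 0}, {"jaw": 1, "linear": [0.082, 0, 0.091], "roll": 0}, {"jaw": 1, "linear": [0.1, 0, 0.103], "roll": 0}, {"jaw": 1, "linear": [0.115, 0, 0.111], "roll": 0}, {"jaw": 1, "linear": [0.13, 0, 0.118], "roll": 0}, {"jaw": 1, "linear": [0.145, 0, 0.126], "roll": 0}, {"jaw": 1, "linear": [0.158, 0, 0.132], "roll": 0}, {"jaw": 1, "linear": [0.162, 0, 0.133], "roll": 0}, {"jaw": 1, "linear": [0.162, 0, 0.133], "roll": 0}]' --force 8

```text
t: 18.73
tool_pos: [0.5899, -0.1328, 0.0257]
orientation: [0.009, 1.563, 0.007]
force: [-0.2, -0.1, 0.3]
opening: 0.0137
```

```bash
python3 - <<'E'
from h import *
st()
s=shot('side')
b=cv2.resize(s['pixels'][100:270,150:360],None,fx=3,fy=3,interpolation=cv2.INTER_CUBIC)
cv2.imwrite('pics/c6.png',b)
E
```

```text
{'t': 18.725, 'q': [-0.3139, 0.308, 1.6514, 0.0134, 1.1785, -1.8887], 'tool_pos': [0.5899, -0.1328, 0.0257], 'orientation': [0.0093, 1.5635, 0.0075], 'force': [-0.2029, -0.0891, 0.2657], 'opening': 0.0137}
[[ 0.007  0.001  1.   ]
 [ 0.011  1.    -0.001]
 [-1.     0.011  0.007]]
```

View pics/c6.png

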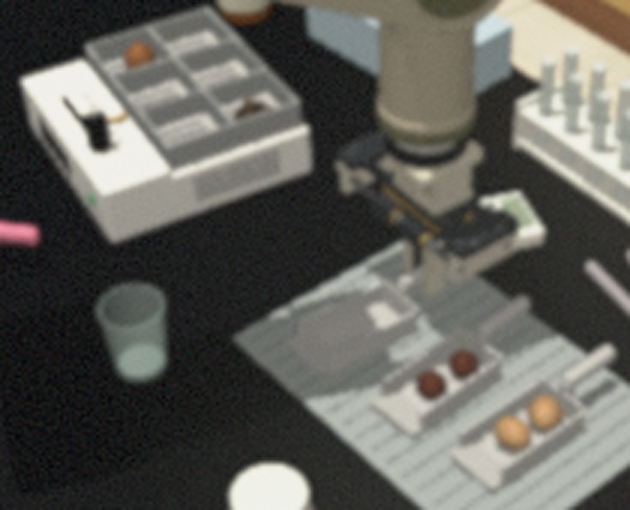

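Call:
apply_moves --series '[{"jaw": 0.5, "linear": [0, 0, 0], "roll": 0}, {"jaw": 0.2, "linear": [0, 0, 0], "roll": 0}, {"jaw": 0, "linear": [0, 0, 0], "roll": 0}, {"jaw": 0, "linear": [-0.04, 0, 0], "roll": 0}, {"jaw": 0, "linear": [-0.1, 0, 0], "roll": 0}, {"jaw": 0, "linear": [-0.2, 0, 0], "roll": 0}, {"jaw": 0, "linear": [-0.3, 0, 0], "roll": 0}, {"jaw": 0, "linear": [-0.333, -0.06, 0.03], "roll": -0.1}, {"jaw": 0, "linear": [-0.333, -0.16, 0.032], "roll": -0.2}, {"jaw": 0, "linear": [-0.333, -0.16, 0.032], "roll": -0.2}, {"jaw": 0, "linear": [-0.333, -0.16, 0.032], "roll": -0.2}]' --force 10

```text
t: 20.15
tool_pos: [0.6071, -0.2309, 0.2241]
orientation: [-0.072, 1.562, 0.089]
force: [0.2, 0.1, 0.4]
opening: 0.0466
```

```bash
cat > nuts.py <<'E'
from h import *
st()
s=shot('side')
h=cv2.cvtColor(s['pixels'],cv2.COLOR_BGR2HSV)
roi=np.zeros(h.shape[:2],np.uint8);roi[95:300,150:400]=1
for n,lo,hi,z in(('ch',(0,100,30),(9,255,130),.017),('wa',(9,90,130),(22,255,255),.02),('dark br',(5,60,25),(20,150,85),.017)):
    m=cv2.inRange(h,lo,hi)*roi
    k,_,stt,cen=cv2.connectedComponentsWithStats(m)
    for i in range(1,k):
        if stt[i,4]>=12: print(n,stt[i,4],cen[i].round(1),onz(s,cen[i],z).round(3),onz(s,cen[i],.077).round(3))
E
python3 nuts.py
```

```text
{'t': 20.15, 'q': [-0.45, 0.2598, 1.3322, 0.0131, 1.5488, -2.1234], 'tool_pos': [0.6071, -0.2309, 0.2241], 'orientation': [-0.0716, 1.5623, 0.089], 'force': [0.2232, 0.0593, 0.4365], 'opening': 0.0466}
[[ 0.006 -0.102  0.995]
 [ 0.011  0.995  0.102]
 [-1.     0.011  0.008]]
ch 39 [303.8 220.8] [ 0.557 -0.231  0.017] [ 0.518 -0.276  0.077]
ch 13 [293.7 228. ] [ 0.518 -0.236  0.017] [ 0.481 -0.28   0.077]
ch 38 [371.8 270.1] [ 0.581 -0.472  0.017] [ 0.54  -0.501  0.077]
ch 26 [391.3 269.5] [ 0.621 -0.501  0.017] [ 0.578 -0.528  0.077]
ch 87 [380.5 291.6] [ 0.55  -0.532  0.017] [ 0.511 -0.557  0.077]
wa 1015 [380.3 106.2] [1.173 0.058 0.02 ] [ 1.097 -0.003  0.077]
wa 35 [195.1 117.1] [0.583 0.427 0.02 ] [0.544 0.343 0.077]
wa 85 [331.3 237.1] [ 0.575 -0.326  0.02 ] [ 0.536 -0.363  0.077]
wa 80 [320.4 243.6] [ 0.536 -0.326  0.02 ] [ 0.5   -0.363  0.077]
dark br 16 [239.4 103.3] [0.768 0.41  0.017] [0.715 0.323 0.077]
dark br 41 [319.3 120.7] [0.928 0.128 0.017] [0.865 0.059 0.077]
dark br 46 [293.2 227.9] [ 0.517 -0.234  0.017] [ 0.48  -0.279  0.077]
```

Call:
apply_moves --series '[{"jaw": 0, "linear": [0.09, 0, 0], "roll": 0}, {"jaw": 0, "linear": [0.18, 0, 0], "roll": 0}, {"jaw": 0, "linear": [0.27, 0, 0], "roll": 0}, {"jaw": 0, "linear": [0.32, 0, 0], "roll": 0}, {"jaw": 0, "linear": [0.332, 0, 0], "roll": 0}, {"jaw": 0.2, "linear": [0.332, 0, 0], "roll": 0}, {"jaw": 0.4, "linear": [0.332, 0, 0], "roll": 0}, {"jaw": 0.5, "linear": [0.332, 0, 0], "roll": 0}, {"jaw": 0.6, "linear": [0.332, 0, 0], "roll": 0}, {"jaw": 0.7, "linear": [0.332, 0, 0], "roll": 0}, {"jaw": 0.8, "linear": [0.332, 0, 0], "roll": 0}, {"jaw": 1, "linear": [0.332, 0, 0], "roll": 0}, {"jaw": 1, "linear": [0.332, 0, 0], "roll": 0}]' --force 10

```text
t: 21.82
tool_pos: [0.6087, -0.228, 0.0252]
orientation: [-0.073, 1.562, 0.09]
force: [0.5, 0.9, 2.5]
opening: 0.0138
```

Call:
apply_moves --series '[{"jaw": 1, "linear": [0, 0, 0], "roll": 0}, {"jaw": 1, "linear": [0, 0, 0], "roll": 0}, {"jaw": 1, "linear": [-0.01, 0, 0], "roll": 0}, {"jaw": 1, "linear": [-0.03, 0, 0], "roll": 0}, {"jaw": 1, "linear": [-0.05, 0, 0], "roll": 0}, {"jaw": 1, "linear": [-0.06, 0, 0], "roll": 0}, {"jaw": 1, "linear": [-0.06, 0, 0], "roll": 0}]' --force 60

```text
t: 22.7
tool_pos: [0.6091, -0.2287, 0.0623]
orientation: [-0.073, 1.56, 0.089]
force: [0.2, 0.2, -1.8]
opening: 0.0134
```

```bash
python3 nuts.py | grep -v dark
```

```text
{'t': 22.7, 'q': [-0.4456, 0.3777, 1.4913, 0.0138, 1.2696, -2.1239], 'tool_pos': [0.6091, -0.2287, 0.0623], 'orientation': [-0.0732, 1.5603, 0.089], 'force': [0.1958, 0.2499, -1.808], 'opening': 0.0134}
[[ 0.008 -0.103  0.995]
 [ 0.011  0.995  0.103]
 [-1.     0.01   0.009]]
ch 39 [305.  211.6] [ 0.584 -0.205  0.017] [ 0.543 -0.251  0.077]
ch 12 [294.6 219.3] [ 0.541 -0.211  0.017] [ 0.503 -0.257  0.077]
ch 150 [381.  282.4] [ 0.571 -0.513  0.017] [ 0.531 -0.54   0.077]
wa 991 [381.2 106.6] [1.174 0.054 0.02 ] [ 1.098 -0.007  0.077]
wa 37 [195.2 117.1] [0.584 0.426 0.02 ] [0.545 0.342 0.077]
wa 85 [331.3 237.1] [ 0.575 -0.326  0.02 ] [ 0.536 -0.363  0.077]
wa 81 [320.4 243.8] [ 0.536 -0.327  0.02 ] [ 0.5   -0.364  0.077]
```

Call:
apply_moves --series '[{"jaw": 1, "linear": [-0.015, 0, 0], "roll": 0}, {"jaw": 1, "linear": [-0.04, 0, 0], "roll": 0}, {"jaw": 1, "linear": [-0.08, 0, 0], "roll": 0}, {"jaw": 1, "linear": [-0.12, 0.01, 0], "roll": 0}, {"jaw": 1, "linear": [-0.16, 0.03, 0.002], "roll": 0}, {"jaw": 1, "linear": [-0.2, 0.06, 0.005], "roll": 0}, {"jaw": 1, "linear": [-0.24, 0.1, 0.008], "roll": 0}, {"jaw": 1, "linear": [-0.27, 0.15, 0.012], "roll": 0.03}, {"jaw": 1, "linear": [-0.29, 0.2, 0.016], "roll": 0.06}, {"jaw": 1, "linear": [-0.296, 0.25, 0.02], "roll": 0.09}, {"jaw": 1, "linear": [-0.296, 0.3, 0.024], "roll": 0.12}, {"jaw": 1, "linear": [-0.296, 0.35, 0.028], "roll": 0.15}, {"jaw": 1, "linear": [-0.296, 0.4, 0.032], "roll": 0.18}, {"jaw": 1, "linear": [-0.296, 0.45, 0.036], "roll": 0.21}, {"jaw": 1, "linear": [-0.296, 0.5, 0.04], "roll": 0.24}, {"jaw": 1, "linear": [-0.296, 0.54, 0.043], "roll": 0.26}, {"jaw": 1, "linear": [-0.296, 0.57, 0.045], "roll": 0.28}, {"jaw": 1, "linear": [-0.296, 0.58, 0.045], "roll": 0.28}, {"jaw": 1, "linear": [-0.296, 0.58, 0.045], "roll": 0.28}]' --force 60

```text
t: 25.12
tool_pos: [0.5983, 0.1184, 0.2435]
orientation: [0.042, 1.563, -0.025]
force: [-0.3, -0.2, -1.5]
opening: 0.0126
```

```bash
python3 nuts.py | grep -v dark
```

```text
{'t': 25.125, 'q': [0.1052, 0.1378, 1.4351, 0.01, 1.5596, -1.4232], 'tool_pos': [0.5983, 0.1184, 0.2435], 'orientation': [0.042, 1.5627, -0.0246], 'force': [-0.3278, -0.2479, -1.54], 'opening': 0.0126}
[[ 0.008  0.042  0.999]
 [ 0.011  0.999 -0.042]
 [-1.     0.011  0.008]]
ch 13 [213.  105.1] [0.682 0.463 0.017] [0.635 0.372 0.077]
ch 43 [382.  267.3] [ 0.608 -0.482  0.017] [ 0.565 -0.51   0.077]
ch 16 [365.4 277.6] [ 0.551 -0.479  0.017] [ 0.512 -0.507  0.077]
ch 86 [381.9 292.4] [ 0.551 -0.535  0.017] [ 0.512 -0.56   0.077]
wa 1043 [379.6 106.1] [1.172 0.06  0.02 ] [ 1.096e+00 -1.000e-03  7.700e-02]
wa 33 [195.  117.3] [0.583 0.426 0.02 ] [0.544 0.342 0.077]
wa 80 [331.3 237. ] [ 0.575 -0.326  0.02 ] [ 0.536 -0.363  0.077]
wa 79 [320.4 243.8] [ 0.536 -0.327  0.02 ] [ 0.5   -0.364  0.077]
```

Call:
apply_moves --series '[{"jaw": 1, "linear": [0, 0.01, 0.01], "roll": 0.02}, {"jaw": 1, "linear": [0, 0.03, 0.03], "roll": 0.04}, {"jaw": 1, "linear": [0, 0.06, 0.055], "roll": 0.07}, {"jaw": 1, "linear": [0, 0.1, 0.085], "roll": 0.1}, {"jaw": 1, "linear": [0.01, 0.14, 0.115], "roll": 0.13}, {"jaw": 1, "linear": [0.03, 0.17, 0.14], "roll": 0.15}, {"jaw": 1, "linear": [0.05, 0.187, 0.15], "roll": 0.15}, {"jaw": 1, "linear": [0.062, 0.19, 0.152], "roll": 0.15}, {"jaw": 1, "linear": [0.062, 0.19, 0.152], "roll": 0.15}, {"jaw": 1, "linear": [0.062, 0.19, 0.152], "roll": 0.15}]' --force 60

```text
t: 26.42
tool_pos: [0.6947, 0.2277, 0.2089]
orientation: [0.105, 1.561, -0.087]
force: [0.0, 0.0, -1.4]
opening: 0.0134
```

```bash
python3 t.py e1.png
```

```text
26.43 [0.6947 0.2277 0.2089] [ 0.04  0.02 -1.42] [-0.006 -0.11  -0.05 ] 0.0134
```

View pics/e1.png

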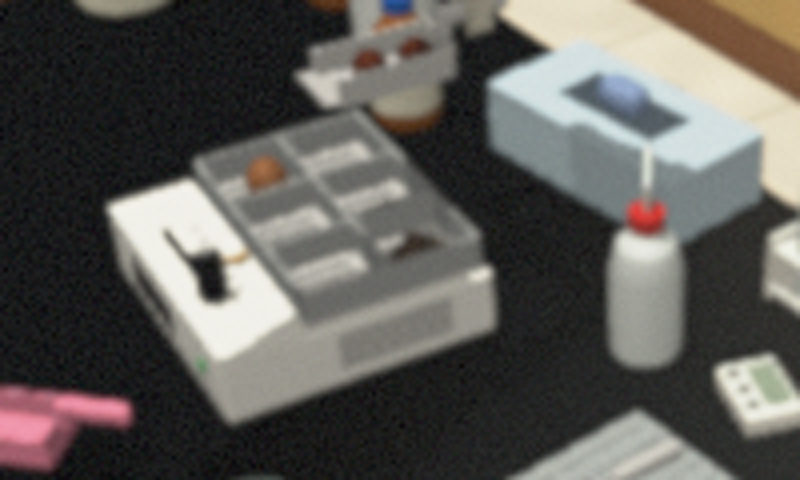

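The scoop is level behind cell4 with both chestnuts in it; tip it.

Call:
apply_moves --series '[{"jaw": 1, "linear": [0.004, 0, 0], "roll": 0}, {"jaw": 1, "linear": [0.004, 0, 0], "roll": 0}, {"jaw": 1, "linear": [0.004, 0, 0], "roll": 0}]' --force 9

```text
t: 26.85
tool_pos: [0.6948, 0.2278, 0.2069]
orientation: [0.105, 1.56, -0.087]
force: [0.3, 0.8, -1.4]
opening: 0.014
```

Call:
apply_moves --series '[{"jaw": 1, "linear": [0, 0, 0], "roll": 0}, {"jaw": 1, "linear": [0, 0, 0], "roll": 0}, {"jaw": 1, "linear": [0, 0, 0], "roll": 0}, {"jaw": 1, "linear": [0, 0, 0], "roll": 0}]' --force 6

```text
t: 27.35
tool_pos: [0.6948, 0.2278, 0.2069]
orientation: [0.105, 1.56, -0.087]
force: [1.0, -0.4, -0.3]
opening: 0.014
```

```bash
python3 t.py e2.png;python3 nuts.py | grep ch
```

```text
27.35 [0.6948 0.2278 0.2069] [ 0.98 -0.43 -0.31] [ 0.014 -0.017 -0.019] 0.014
ch 46 [215.7 124. ] [0.621 0.343 0.017] [0.578 0.26  0.077]
ch 135 [378.5 283.9] [ 0.563 -0.513  0.017] [ 0.523 -0.539  0.077]
ch 17 [393.9 270.6] [ 0.624 -0.508  0.017] [ 0.58  -0.534  0.077]
```

View pics/e2.png

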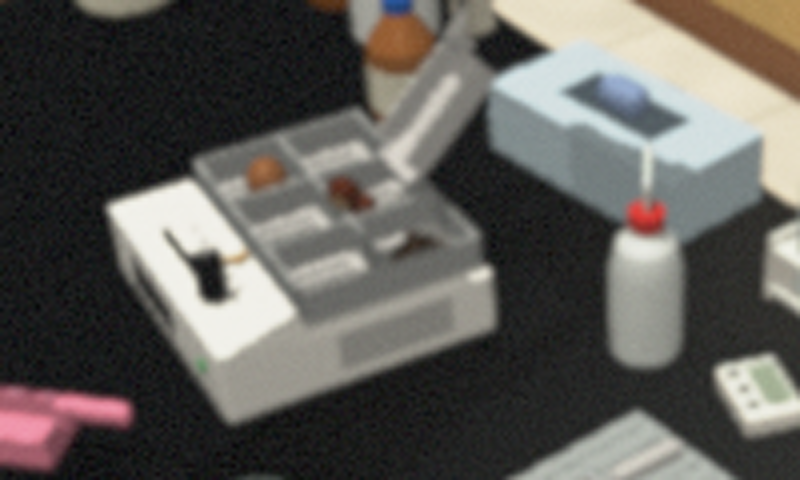

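Both chestnuts lie in cell4 at (350,193), and the scoop is empty. Take it back.

Call:
apply_moves --series '[{"jaw": 1, "linear": [0, 0, 0], "roll": 0}, {"jaw": 1, "linear": [-0.02, 0, 0], "roll": 0}, {"jaw": 1, "linear": [-0.06, 0, 0], "roll": 0}, {"jaw": 1, "linear": [-0.1, -0.01, -0.01], "roll": 0}, {"jaw": 1, "linear": [-0.1, -0.05, -0.03], "roll": -0.05}, {"jaw": 1, "linear": [-0.1, -0.1, -0.06], "roll": -0.1}, {"jaw": 1, "linear": [-0.1, -0.17, -0.09], "roll": -0.15}, {"jaw": 1, "linear": [-0.1, -0.25, -0.12], "roll": -0.2}, {"jaw": 1, "linear": [-0.1, -0.33, -0.14], "roll": -0.25}, {"jaw": 1, "linear": [-0.1, -0.41, -0.16], "roll": -0.3}, {"jaw": 1, "linear": [-0.1, -0.49, -0.17], "roll": -0.35}, {"jaw": 1, "linear": [-0.1, -0.57, -0.18], "roll": -0.4}, {"jaw": 1, "linear": [-0.1, -0.65, -0.18], "roll": -0.43}, {"jaw": 1, "linear": [-0.1, -0.72, -0.18], "roll": -0.43}, {"jaw": 1, "linear": [-0.1, -0.78, -0.18], "roll": -0.43}, {"jaw": 1, "linear": [-0.1, -0.802, -0.18], "roll": -0.43}, {"jaw": 1, "linear": [-0.1, -0.802, -0.18], "roll": -0.43}, {"jaw": 1, "linear": [-0.1, -0.802, -0.18], "roll": -0.43}]' --force 60

```text
t: 29.7
tool_pos: [0.5287, -0.2362, 0.2607]
orientation: [-0.073, 1.559, 0.09]
force: [-0.5, 0.5, -0.8]
opening: 0.0137
```

```bash
python3 nuts.py; python3 -c "
from h import *
c=shot('side');cv2.imwrite('pics/f1.png',c['pixels'])
h=cv2.cvtColor(c['pixels'],cv2.COLOR_BGR2HSV)
m=((h[...,1]<40)&(h[...,2]>95)).astype(np.uint8)
for r in range(140,230,3): print(r,''.join('#' if x else '.' for x in m[r,230:320]))
"
```

```text
{'t': 29.7, 'q': [-0.5182, 0.0555, 1.4916, 0.0146, 1.5916, -2.1925], 'tool_pos': [0.5287, -0.2362, 0.2607], 'orientation': [-0.073, 1.5589, 0.0898], 'force': [-0.4944, 0.5311, -0.8177], 'opening': 0.0137}
[[ 0.01  -0.104  0.995]
 [ 0.011  0.995  0.104]
 [-1.     0.01   0.011]]
ch 18 [195.3 130.7] [0.542 0.352 0.017] [0.504 0.269 0.077]
ch 43 [386.9 268.2] [ 0.616 -0.491  0.017] [ 0.572 -0.519  0.077]
ch 13 [367.1 273.9] [ 0.563 -0.473  0.017] [ 0.523 -0.502  0.077]
ch 94 [380.6 291.7] [ 0.55  -0.532  0.017] [ 0.511 -0.557  0.077]
wa 1043 [379.6 106.2] [1.172 0.06  0.02 ] [ 1.096e+00 -1.000e-03  7.700e-02]
wa 37 [195.1 117.1] [0.583 0.427 0.02 ] [0.544 0.343 0.077]
wa 32 [331.2 238.7] [ 0.57  -0.331  0.02 ] [ 0.532 -0.367  0.077]
wa 83 [320.5 243.7] [ 0.536 -0.327  0.02 ] [ 0.5   -0.363  0.077]
dark br 33 [233.7 105.4] [0.743 0.411 0.017] [0.691 0.324 0.077]
dark br 37 [298.2 121. ] [0.867 0.174 0.017] [0.807 0.102 0.077]
dark br 19 [292.6 121.7] [0.848 0.182 0.017] [0.79  0.11  0.077]
140 ####################................................##########.##....##########.....######
143 #
[... 2049 characters left out ...]
###################################
209 .#########################################################################################
212 ##########################################################################################
215 ##########################################################################################
218 ...#######################################################################################
221 ......####################################################################################
224 ...........###############################################################################
227 ..............############################################################################
```

```bash
python3 -c "
from h import *
c=cv2.imread('pics/f1.png');t=shot('top','topf1.png')['pixels']
a=cv2.resize(c[90:165,150:270],None,fx=6,fy=6,interpolation=cv2.INTER_CUBIC)[:,:720]
cv2.imwrite('pics/f1c.png',np.hstack([cv2.resize(a,(440,275)),cv2.resize(t[160:235,92:190],(360,275),interpolation=cv2.INTER_CUBIC)]))
"
```

```text
(no output)
```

View pics/f1c.png

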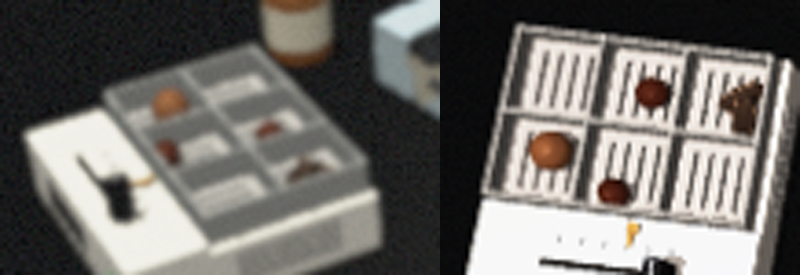

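The last picture shows one chestnut in cell4, near its middle (right half, (653,93)), and one that rolled on into cell1's front-left corner (613,191). I'll set the scoop down first, then move the cell4 chestnut into cell1 with the fingers.

Call:
apply_moves --series '[{"jaw": 1, "linear": [0.08, 0, 0], "roll": 0}, {"jaw": 1, "linear": [0.16, 0, 0], "roll": 0}, {"jaw": 1, "linear": [0.21, 0, 0], "roll": 0}, {"jaw": 1, "linear": [0.23, 0, 0], "roll": 0}, {"jaw": 1, "linear": [0.23, 0, 0], "roll": 0}]' --force 60

```text
t: 30.48
tool_pos: [0.53, -0.2341, 0.1224]
orientation: [-0.074, 1.56, 0.091]
force: [0.3, 0.2, 0.1]
opening: 0.0136
```

Call:
apply_moves --series '[{"jaw": 1, "linear": [0.01, 0, 0.01], "roll": 0}, {"jaw": 1, "linear": [0.02, 0, 0.025], "roll": 0}, {"jaw": 1, "linear": [0.034, 0, 0.045], "roll": 0}, {"jaw": 1, "linear": [0.048, 0, 0.062], "roll": 0}, {"jaw": 1, "linear": [0.064, 0, 0.077], "roll": 0}, {"jaw": 1, "linear": [0.082, 0, 0.091], "roll": 0}, {"jaw": 1, "linear": [0.1, 0, 0.103], "roll": 0}, {"jaw": 1, "linear": [0.115, 0, 0.111], "roll": 0}, {"jaw": 1, "linear": [0.13, 0, 0.118], "roll": 0}, {"jaw": 1, "linear": [0.145, 0, 0.126], "roll": 0}, {"jaw": 1, "linear": [0.158, 0, 0.132], "roll": 0}, {"jaw": 1, "linear": [0.162, 0, 0.133], "roll": 0}, {"jaw": 1, "linear": [0.162, 0, 0.133], "roll": 0}]' --force 8

```text
t: 32.1
tool_pos: [0.6103, -0.2246, 0.0261]
orientation: [-0.074, 1.56, 0.091]
force: [1.2, -0.0, -0.4]
opening: 0.0138
```

```bash
python3 - <<'E'
from h import *
st()
c=cv2.imread('pics/topf1.png');k=shot('top')
h=cv2.cvtColor(c,cv2.COLOR_BGR2HSV)
roi=np.zeros(h.shape[:2],np.uint8);roi[160:235,92:195]=1
m=cv2.inRange(h,(0,90,30),(12,255,150))*roi
n,_,s,cen=cv2.connectedComponentsWithStats(m)
for i in range(1,n):
    if s[i,4]>5: print(s[i],cen[i].round(2),onz(k,cen[i],.076).round(4))
# cells
C=np.array([.5599,.2457]);ex=np.array([.992,-.122]);ey=np.array([.122,.992])
for i in range(6): print(i,(C+ex*(-.038 if i<3 else .038)+ey*.076*((i%3)-1)).round(4))
E
```

```text
{'t': 32.1, 'q': [-0.4398, 0.4188, 1.5105, 0.0152, 1.2093, -2.121], 'tool_pos': [0.6103, -0.2246, 0.0261], 'orientation': [-0.0738, 1.5598, 0.0911], 'force': [1.2402, -0.0063, -0.3578], 'opening': 0.0138}
[[ 0.009 -0.105  0.994]
 [ 0.012  0.994  0.105]
 [-1.     0.011  0.01 ]]
[145 181   9   9  57] [149.12 184.98] [0.5925 0.2347 0.076 ]
[168 182  12  14  90] [174.09 188.56] [0.581  0.1519 0.076 ]
[116 196  12  10  78] [122.31 200.77] [0.5385 0.3185 0.076 ]
[135 209   9   7  47] [138.89 211.89] [0.5018 0.2618 0.076 ]
0 [0.5129 0.1749]
1 [0.5222 0.2503]
2 [0.5315 0.3257]
3 [0.5883 0.1657]
4 [0.5976 0.2411]
5 [0.6069 0.3165]
```

Call:
apply_moves --series '[{"jaw": 0.5, "linear": [0, 0, 0], "roll": 0}, {"jaw": 0.2, "linear": [0, 0, 0], "roll": 0}, {"jaw": 0.14, "linear": [0, 0, 0], "roll": 0}, {"jaw": 0.14, "linear": [-0.04, 0, 0], "roll": 0}, {"jaw": 0.14, "linear": [-0.1, 0, 0], "roll": 0}, {"jaw": 0.14, "linear": [-0.2, 0, 0], "roll": 0}, {"jaw": 0.14, "linear": [-0.3, 0.05, 0], "roll": 0}, {"jaw": 0.14, "linear": [-0.33, 0.15, 0.01], "roll": -0.3}, {"jaw": 0.14, "linear": [-0.33, 0.25, 0.02], "roll": -0.6}, {"jaw": 0.14, "linear": [-0.33, 0.35, 0.03], "roll": -0.8}, {"jaw": 0.14, "linear": [-0.33, 0.45, 0.04], "roll": -1}, {"jaw": 0.14, "linear": [-0.33, 0.55, 0.05], "roll": -1}, {"jaw": 0.14, "linear": [-0.33, 0.65, 0.055], "roll": -1}, {"jaw": 0.14, "linear": [-0.33, 0.74, 0.055], "roll": -1}, {"jaw": 0.14, "linear": [-0.33, 0.77, 0.055], "roll": -1}, {"jaw": 0.14, "linear": [-0.33, 0.77, 0.055], "roll": -1}, {"jaw": 0.14, "linear": [-0.33, 0.77, 0.055], "roll": -1}]' --force 10

```text
t: 34.28
tool_pos: [0.5932, 0.2343, 0.2291]
orientation: [-0.484, 1.503, 0.496]
force: [-0.1, -0.8, -0.5]
opening: 0.0402
```

```bash
python3 - <<'E'
from h import *
st()
c=cv2.imread('pics/f1.png');k=shot('side');kt=shot('top')
h=cv2.cvtColor(c,cv2.COLOR_BGR2HSV)
roi=np.zeros(h.shape[:2],np.uint8);roi[95:165,150:265]=1
m=cv2.inRange(h,(0,70,20),(12,255,150))*roi
n,_,s,cen=cv2.connectedComponentsWithStats(m)
for i in range(1,n):
    if s[i,4]>5: print(s[i],cen[i].round(2),onz(k,cen[i],.076).round(4))
print(two(kt,(149.12,184.98),k,(223,125)))
# live: mat scoops / tray with side cam now
h=cv2.cvtColor(k['pixels'],cv2.COLOR_BGR2HSV);cv2.imwrite('pics/s7.png',k['pixels']);cv2.imwrite('pics/t7.png',kt['pixels'])
# project tray wall corners+cell centres check
C=np.array([.5599,.2457]);ex=np.array([.992,-.122]);ey=np.array([.122,.992])
for z,cc,nm in((.09,kt,'top'),(.09,k,'side')):
    P=[np.r_[C+ex*a*.078+ey*b*.116,z] for a in(1,-1) for b in(1,-1)]
    print(nm,proj(cc,P).round(1).tolist())
E
```

```text
{'t': 34.275, 'q': [0.2912, 0.2158, 1.3739, 0.0078, 1.5404, -1.9071], 'tool_pos': [0.5932, 0.2343, 0.2291], 'orientation': [-0.4844, 1.5027, 0.4965], 'force': [-0.1151, -0.7926, -0.5305], 'opening': 0.0402}
[[ 0.009 -0.587  0.81 ]
 [ 0.011  0.81   0.587]
 [-1.     0.004  0.013]]
[223 102  19   7  39] [232.51 105.79] [0.6874 0.3254 0.076 ]
[192 114   9   8  40] [195.95 117.65] [0.5457 0.3391 0.076 ]
[220 123   6   4  14] [222.71 124.86] [0.5943 0.2426 0.076 ]
[193 128   6   7  24] [195.54 130.5 ] [0.5053 0.2706 0.076 ]
(array([0.59049493, 0.23288621, 0.08207135]), np.float64(0.0009278829580127187))
top [[113.4, 166.2], [183.1, 175.1], [103.4, 212.4], [174.7, 221.6]]
side [[219.7, 102.7], [250.0, 134.5], [178.5, 115.2], [205.4, 149.5]]
```

Call:
apply_moves --series '[{"jaw": 0.14, "linear": [0.08, 0.003, 0.002], "roll": 0}, {"jaw": 0.14, "linear": [0.16, 0.003, 0.002], "roll": 0}, {"jaw": 0.14, "linear": [0.21, 0.003, 0.002], "roll": 0}, {"jaw": 0.14, "linear": [0.225, 0.003, 0.002], "roll": 0}, {"jaw": 0.14, "linear": [0.225, 0.003, 0.002], "roll": 0}, {"jaw": 0.14, "linear": [0.235, 0.003, 0.002], "roll": 0}, {"jaw": 0.14, "linear": [0.24, 0.003, 0.002], "roll": 0}, {"jaw": 0.14, "linear": [0.24, 0.003, 0.002], "roll": 0}]' --force 10

```text
t: 35.38
tool_pos: [0.5946, 0.238, 0.0856]
orientation: [-0.484, 1.502, 0.496]
force: [-0.1, -0.8, -0.4]
opening: 0.0399
```

```bash
python3 -c "
from h import *
st()"
```

```text
{'t': 35.375, 'q': [0.296, 0.3199, 1.5179, 0.0083, 1.2916, -1.9037], 'tool_pos': [0.5946, 0.238, 0.0856], 'orientation': [-0.4837, 1.5022, 0.496], 'force': [-0.0715, -0.8032, -0.3807], 'opening': 0.0399}
[[ 0.009 -0.586  0.81 ]
 [ 0.011  0.81   0.586]
 [-1.     0.004  0.014]]
```

Below the wall tops without contact; continue to .069 and close.

Call:
apply_moves --series '[{"jaw": 0.14, "linear": [0.008, 0, 0], "roll": 0}, {"jaw": 0.14, "linear": [0.016, 0, 0], "roll": 0}, {"jaw": 0.14, "linear": [0.024, 0, 0], "roll": 0}, {"jaw": 0.14, "linear": [0.027, 0, 0], "roll": 0}, {"jaw": 0.14, "linear": [0.027, 0, 0], "roll": 0}, {"jaw": 0.25, "linear": [0.027, 0, 0], "roll": 0}, {"jaw": 0.35, "linear": [0.027, 0, 0], "roll": 0}, {"jaw": 0.45, "linear": [0.027, 0, 0], "roll": 0}, {"jaw": 0.6, "linear": [0.027, 0, 0], "roll": 0}, {"jaw": 0.6, "linear": [0.027, 0, 0], "roll": 0}]' --force 8

```text
t: 36.62
tool_pos: [0.5945, 0.2379, 0.0691]
orientation: [-0.484, 1.503, 0.496]
force: [0.7, -0.2, -0.4]
opening: 0.0298
```

Call:
apply_moves --series '[{"jaw": 0.7, "linear": [0, 0, 0], "roll": 0}, {"jaw": 0.7, "linear": [-0.01, 0, 0], "roll": 0}, {"jaw": 0.7, "linear": [-0.03, 0, 0], "roll": 0}, {"jaw": 0.7, "linear": [-0.05, 0, 0], "roll": 0}, {"jaw": 0.7, "linear": [-0.07, 0, 0], "roll": 0}, {"jaw": 0.7, "linear": [-0.07, 0, 0], "roll": 0}]' --force 8

```text
t: 37.38
tool_pos: [0.5953, 0.2378, 0.1132]
orientation: [-0.483, 1.5, 0.496]
force: [-0.8, -0.7, -0.4]
opening: 0.0298
```

```bash
python3 -c "
from h import *
st()
k=shot('side');cv2.imwrite('pics/s8.png',k['pixels'])
h=cv2.cvtColor(k['pixels'],cv2.COLOR_BGR2HSV)
roi=np.zeros(h.shape[:2],np.uint8);roi[95:165,150:265]=1
m=cv2.inRange(h,(0,70,20),(12,255,150))*roi
n,_,s,cen=cv2.connectedComponentsWithStats(m)
for i in range(1,n):
    if s[i,4]>5: print(s[i],cen[i].round(2),onz(k,cen[i],.076).round(4),onz(k,cen[i],.115).round(4))
"
```

```text
{'t': 37.375, 'q': [0.2954, 0.2931, 1.4977, 0.0082, 1.3363, -1.9037], 'tool_pos': [0.5953, 0.2378, 0.1132], 'orientation': [-0.4834, 1.4998, 0.4956], 'force': [-0.8111, -0.67, -0.4396], 'opening': 0.0298}
[[ 0.012 -0.586  0.81 ]
 [ 0.012  0.81   0.586]
 [-1.     0.003  0.016]]
[234 103   6   5  12] [236.58 105.42] [0.7002 0.3185 0.076 ] [0.6664 0.2621 0.115 ]
[219 113   7   6  31] [222.   115.26] [0.6245 0.2954 0.076 ] [0.5941 0.2401 0.115 ]
[192 114   9   9  42] [195.81 117.76] [0.545  0.3388 0.076 ] [0.5182 0.2815 0.115 ]
[193 128   5   7  22] [195.41 130.5 ] [0.5049 0.2709 0.076 ] [0.48   0.2167 0.115 ]
```

Call:
apply_moves --series '[{"jaw": 0.7, "linear": [0, 0.02, -0.025], "roll": 0}, {"jaw": 0.7, "linear": [0, 0.045, -0.06], "roll": 0}, {"jaw": 0.7, "linear": [0, 0.064, -0.083], "roll": 0}, {"jaw": 0.7, "linear": [0.02, 0.064, -0.083], "roll": 0}, {"jaw": 0.7, "linear": [0.034, 0.064, -0.083], "roll": 0}, {"jaw": 0.7, "linear": [0.034, 0.064, -0.083], "roll": 0}, {"jaw": 0.7, "linear": [0.034, 0.064, -0.083], "roll": 0}, {"jaw": 0.2, "linear": [0.034, 0.064, -0.083], "roll": 0}, {"jaw": 0.1, "linear": [0.034, 0.064, -0.083], "roll": 0}, {"jaw": 0.1, "linear": [0.034, 0.064, -0.083], "roll": 0}, {"jaw": 0.1, "linear": [0, 0.064, -0.083], "roll": 0}, {"jaw": 0.1, "linear": [-0.1, 0.064, -0.083], "roll": 0}, {"jaw": 0.1, "linear": [-0.2, 0.064, -0.083], "roll": 0}, {"jaw": 0.1, "linear": [-0.2, 0.064, -0.083], "roll": 0}]'

```text
t: 39.17
tool_pos: [0.5341, 0.2394, 0.2405]
orientation: [-0.483, 1.488, 0.495]
force: [0.4, -0.2, 0.7]
opening: 0.0419
```

```bash
python3 -c "
from h import *
st()
k=shot('side');cv2.imwrite('pics/s9.png',k['pixels'])
h=cv2.cvtColor(k['pixels'],cv2.COLOR_BGR2HSV)
roi=np.zeros(h.shape[:2],np.uint8);roi[95:165,150:265]=1
m=cv2.inRange(h,(0,70,20),(12,255,150))*roi
n,_,s,cen=cv2.connectedComponentsWithStats(m)
for i in range(1,n):
    if s[i,4]>5: print(s[i],cen[i].round(2),onz(k,cen[i],.076).round(4),onz(k,cen[i],.115).round(4))
"; python3 nuts.py|grep wa
```

```text
{'t': 39.175, 'q': [0.329, 0.0549, 1.5289, 0.0075, 1.5312, -1.8686], 'tool_pos': [0.5341, 0.2394, 0.2405], 'orientation': [-0.4825, 1.4879, 0.4951], 'force': [0.3696, -0.2474, 0.6564], 'opening': 0.0419}
[[ 0.023 -0.586  0.81 ]
 [ 0.016  0.81   0.586]
 [-1.    -0.001  0.028]]
[229 102  12   7  23] [234.74 105.78] [0.6937 0.3205 0.076 ] [0.6601 0.264  0.115 ]
[223 104   6   5  10] [225.8 105.7] [0.669  0.3411 0.076 ] [0.6366 0.2836 0.115 ]
[192 114   9   9  43] [195.86 117.95] [0.5445 0.3376 0.076 ] [0.5178 0.2803 0.115 ]
[193 129   6   6  21] [195.67 131.  ] [0.5041 0.2677 0.076 ] [0.4793 0.2137 0.115 ]
[205 130   4   3   8] [206.5  130.75] [0.5332 0.2463 0.076 ] [0.507  0.1933 0.115 ]
wa 1042 [379.6 106.1] [1.172 0.06  0.02 ] [ 1.096e+00 -1.000e-03  7.700e-02]
wa 33 [195.  116.9] [0.584 0.428 0.02 ] [0.545 0.344 0.077]
wa 83 [331.3 237. ] [ 0.575 -0.326  0.02 ] [ 0.536 -0.363  0.077]
wa 78 [320.3 243.8] [ 0.535 -0.326  0.02 ] [ 0.499 -0.363  0.077]
```

Both chestnuts are now in cell1. For the rolling walnuts I'll rest the trough floor on the tray's back wall and raise the loosely held handle slowly. First, check the clearance behind cell4.

```bash
python3 -c "
from h import *
k=shot('side');t=shot('top')
f=lambda u,v:(130+(u+.5)/4-.5,75+(v+.5)/4-.5)
for a in((490,145),(660,238)): print('box bottom',onz(k,f(*a),0).round(3))
g=lambda u,v:((u+.5)*.7-.5,(v+.5)*.7-.5)
for a in((178,193),(275,187),(170,140)): print('box top-view',onz(t,g(*a),0.).round(3),onz(t,g(*a),.08).round(3))
print(two(t,g(170,171),k,f(489,95)), two(t,g(276,186),k,f(660,238)))
"
```

```text
box bottom [0.791 0.358 0.   ]
box bottom [0.82  0.135 0.   ]
box top-view [0.797 0.36  0.   ] [0.765 0.328 0.08 ]
box top-view [0.815 0.118 0.   ] [0.782 0.1   0.08 ]
box top-view [0.939 0.391 0.   ] [0.899 0.357 0.08 ]
(array([0.82087364, 0.37222977, 0.04194758]), np.float64(0.032234756898131926)) (array([0.80619539, 0.11298744, 0.01926553]), np.float64(0.007584844334435023))
```

Call:
apply_moves --series '[{"jaw": 0, "linear": [0, -0.08, -0.04], "roll": 0.2}, {"jaw": 0, "linear": [0, -0.16, -0.08], "roll": 0.4}, {"jaw": 0, "linear": [0, -0.24, -0.12], "roll": 0.6}, {"jaw": 0, "linear": [0, -0.32, -0.16], "roll": 0.8}, {"jaw": 0, "linear": [0, -0.4, -0.2], "roll": 1}, {"jaw": 0, "linear": [0, -0.48, -0.24], "roll": 1}, {"jaw": 0, "linear": [0, -0.56, -0.28], "roll": 1}, {"jaw": 0, "linear": [0, -0.64, -0.32], "roll": 1}, {"jaw": 0, "linear": [0, -0.72, -0.36], "roll": 1}, {"jaw": 0, "linear": [0, -0.8, -0.4], "roll": 1}, {"jaw": 0, "linear": [0, -0.852, -0.429], "roll": 1}, {"jaw": 0, "linear": [0, -0.852, -0.429], "roll": 1}, {"jaw": 0, "linear": [0, -0.852, -0.429], "roll": 1}]' --force 10

```text
t: 41.0
tool_pos: [0.6205, -0.3261, 0.2233]
orientation: [-0.071, 1.563, 0.09]
force: [0.1, 0.7, 0.3]
opening: 0.0465
```

```bash
python3 nuts.py|grep -v -e dark -e ch
```

```text
{'t': 41.0, 'q': [-0.5645, 0.4049, 1.1568, 0.0141, 1.5815, -2.238], 'tool_pos': [0.6205, -0.3261, 0.2233], 'orientation': [-0.0709, 1.5625, 0.0905], 'force': [0.1111, 0.6561, 0.34], 'opening': 0.0465}
[[ 0.006 -0.103  0.995]
 [ 0.013  0.995  0.103]
 [-1.     0.012  0.007]]
wa 564 [390.3 109. ] [1.188 0.021 0.02 ] [ 1.111 -0.038  0.077]
wa 35 [195.1 117.3] [0.583 0.425 0.02 ] [0.544 0.341 0.077]
wa 84 [331.4 237.1] [ 0.575 -0.327  0.02 ] [ 0.536 -0.363  0.077]
wa 39 [321.6 244.6] [ 0.536 -0.331  0.02 ] [ 0.5   -0.367  0.077]
```

Call:
apply_moves --series '[{"jaw": 0, "linear": [0.09, -0.005, 0.005], "roll": 0.09}, {"jaw": 0, "linear": [0.18, -0.005, 0.005], "roll": 0.09}, {"jaw": 0, "linear": [0.27, -0.005, 0.005], "roll": 0.09}, {"jaw": 0, "linear": [0.32, -0.005, 0.005], "roll": 0.09}, {"jaw": 0, "linear": [0.331, -0.005, 0.005], "roll": 0.09}, {"jaw": 0.2, "linear": [0.331, -0.005, 0.005], "roll": 0.09}, {"jaw": 0.4, "linear": [0.331, -0.005, 0.005], "roll": 0.09}, {"jaw": 0.5, "linear": [0.331, -0.005, 0.005], "roll": 0.09}, {"jaw": 0.6, "linear": [0.331, -0.005, 0.005], "roll": 0.09}, {"jaw": 0.7, "linear": [0.331, -0.005, 0.005], "roll": 0.09}, {"jaw": 0.8, "linear": [0.331, -0.005, 0.005], "roll": 0.09}, {"jaw": 1, "linear": [0.331, -0.005, 0.005], "roll": 0.09}, {"jaw": 1, "linear": [0.331, -0.005, 0.005], "roll": 0.09}]' --force 10

```text
t: 42.68
tool_pos: [0.6256, -0.3259, 0.0255]
orientation: [-0.035, 1.563, 0.054]
force: [1.1, 1.1, 2.6]
opening: 0.0138
```

Call:
apply_moves --series '[{"jaw": 1, "linear": [0, 0, 0], "roll": 0}, {"jaw": 1, "linear": [0, 0, 0], "roll": 0}, {"jaw": 1, "linear": [-0.01, 0, 0], "roll": 0}, {"jaw": 1, "linear": [-0.03, 0, 0], "roll": 0}, {"jaw": 1, "linear": [-0.05, 0, 0], "roll": 0}, {"jaw": 1, "linear": [-0.06, 0, 0], "roll": 0}, {"jaw": 1, "linear": [-0.06, 0, 0], "roll": 0}]' --force 60

```text
t: 43.55
tool_pos: [0.6259, -0.3268, 0.0627]
orientation: [-0.036, 1.561, 0.053]
force: [-0.2, -0.3, -1.9]
opening: 0.0133
```

```bash
python3 nuts.py|grep -v -e dark -e ch
```

```text
{'t': 43.55, 'q': [-0.5613, 0.519, 1.3053, 0.0145, 1.3161, -2.1922], 'tool_pos': [0.6259, -0.3268, 0.0627], 'orientation': [-0.0357, 1.5615, 0.0529], 'force': [-0.2486, -0.2716, -1.9497], 'opening': 0.0133}
[[ 0.009 -0.057  0.998]
 [ 0.011  0.998  0.056]
 [-1.     0.011  0.009]]
wa 267 [395.1 112.4] [ 1.185 -0.006  0.02 ] [ 1.108 -0.063  0.077]
wa 34 [195.1 116.9] [0.584 0.428 0.02 ] [0.545 0.344 0.077]
wa 86 [332.7 227.8] [ 0.601 -0.303  0.02 ] [ 0.561 -0.341  0.077]
wa 49 [322.6 234.7] [ 0.562 -0.306  0.02 ] [ 0.524 -0.344  0.077]
```

Call:
apply_moves --series '[{"jaw": 1, "linear": [-0.015, 0, 0], "roll": 0}, {"jaw": 1, "linear": [-0.04, 0, 0], "roll": 0}, {"jaw": 1, "linear": [-0.08, 0.005, 0], "roll": 0}, {"jaw": 1, "linear": [-0.12, 0.02, 0], "roll": 0}, {"jaw": 1, "linear": [-0.16, 0.05, 0], "roll": 0}, {"jaw": 1, "linear": [-0.2, 0.09, 0], "roll": 0}, {"jaw": 1, "linear": [-0.24, 0.14, 0], "roll": 0}, {"jaw": 1, "linear": [-0.27, 0.2, 0], "roll": 0.03}, {"jaw": 1, "linear": [-0.29, 0.26, 0], "roll": 0.06}, {"jaw": 1, "linear": [-0.3, 0.32, 0], "roll": 0.09}, {"jaw": 1, "linear": [-0.3, 0.38, 0], "roll": 0.12}, {"jaw": 1, "linear": [-0.3, 0.44, 0], "roll": 0.15}, {"jaw": 1, "linear": [-0.3, 0.5, 0], "roll": 0.18}, {"jaw": 1, "linear": [-0.3, 0.56, 0], "roll": 0.21}, {"jaw": 1, "linear": [-0.3, 0.62, 0], "roll": 0.24}, {"jaw": 1, "linear": [-0.3, 0.68, 0], "roll": 0.27}, {"jaw": 1, "linear": [-0.3, 0.72, 0], "roll": 0.3}, {"jaw": 1, "linear": [-0.3, 0.75, 0], "roll": 0.33}, {"jaw": 1, "linear": [-0.3, 0.76, 0], "roll": 0.34}, {"jaw": 1, "linear": [-0.3, 0.76, 0], "roll": 0.34}]' --force 60

```text
t: 46.1
tool_pos: [0.5984, 0.1268, 0.2482]
orientation: [0.104, 1.561, -0.085]
force: [-0.8, 0.0, -1.4]
opening: 0.0136
```

```bash
python3 nuts.py|grep -v -e dark -e ch
```

```text
{'t': 46.1, 'q': [0.1184, 0.1402, 1.4241, 0.0107, 1.5672, -1.3318], 'tool_pos': [0.5984, 0.1268, 0.2482], 'orientation': [0.1042, 1.5607, -0.085], 'force': [-0.8051, 0.0263, -1.4352], 'opening': 0.0136}
[[ 0.009  0.12   0.993]
 [ 0.012  0.993 -0.12 ]
 [-1.     0.013  0.007]]
wa 26 [218.1  97.3] [0.726 0.496 0.02 ] [0.678 0.408 0.077]
wa 1042 [379.5 106.1] [1.172 0.06  0.02 ] [ 1.096e+00 -1.000e-03  7.700e-02]
wa 43 [208. 101.] [0.68  0.497 0.02 ] [0.635 0.408 0.077]
wa 36 [195.1 117. ] [0.584 0.427 0.02 ] [0.545 0.343 0.077]
```

Call:
apply_moves --series '[{"jaw": 1, "linear": [0, 0.01, 0.01], "roll": 0}, {"jaw": 1, "linear": [0, 0.03, 0.03], "roll": 0}, {"jaw": 1, "linear": [0, 0.06, 0.06], "roll": 0}, {"jaw": 1, "linear": [0, 0.1, 0.1], "roll": 0}, {"jaw": 1, "linear": [0, 0.14, 0.14], "roll": 0}, {"jaw": 1, "linear": [0.01, 0.17, 0.175], "roll": 0}, {"jaw": 1, "linear": [0.03, 0.183, 0.195], "roll": 0}, {"jaw": 1, "linear": [0.06, 0.187, 0.203], "roll": 0}, {"jaw": 1, "linear": [0.1, 0.187, 0.203], "roll": 0}, {"jaw": 1, "linear": [0.135, 0.187, 0.203], "roll": 0}, {"jaw": 1, "linear": [0.155, 0.187, 0.203], "roll": 0}, {"jaw": 1, "linear": [0.163, 0.187, 0.203], "roll": 0}, {"jaw": 1, "linear": [0.163, 0.187, 0.203], "roll": 0}]' --force 60

```text
t: 47.78
tool_pos: [0.7338, 0.2241, 0.1527]
orientation: [0.105, 1.561, -0.085]
force: [0.1, -1.1, -0.2]
opening: 0.0135
```

```bash
python3 nuts.py|grep -v -e dark -e ch; python3 t.py g1.png
```

```text
{'t': 47.775, 'q': [0.2249, 0.6107, 1.0123, 0.0095, 1.5074, -1.2252], 'tool_pos': [0.7338, 0.2241, 0.1527], 'orientation': [0.1047, 1.5606, -0.0855], 'force': [0.1137, -1.0737, -0.1956], 'opening': 0.0135}
[[ 0.009  0.121  0.993]
 [ 0.012  0.993 -0.121]
 [-1.     0.013  0.007]]
wa 80 [238.5  99.2] [0.78  0.434 0.02 ] [0.729 0.349 0.077]
wa 1041 [379.6 106.1] [1.172 0.06  0.02 ] [ 1.096e+00 -1.000e-03  7.700e-02]
wa 33 [195.2 117. ] [0.584 0.427 0.02 ] [0.545 0.343 0.077]
47.83 [0.7341 0.2242 0.1534] [ 0.3  -0.51 -1.17] [-0.013 -0.167 -0.046] 0.0132
```

Call:
apply_moves --series '[{"jaw": 1, "linear": [0.015, 0, 0], "roll": 0}, {"jaw": 1, "linear": [0.03, 0, 0], "roll": 0}, {"jaw": 1, "linear": [0.045, 0, 0], "roll": 0}, {"jaw": 1, "linear": [0.055, 0, 0], "roll": 0}, {"jaw": 1, "linear": [0.061, 0, 0], "roll": 0}, {"jaw": 1, "linear": [0.064, 0, 0], "roll": 0}, {"jaw": 1, "linear": [0.064, 0, 0], "roll": 0}]' --force 60

```text
t: 48.75
tool_pos: [0.7348, 0.2247, 0.1154]
orientation: [0.105, 1.559, -0.085]
force: [0.0, -0.1, -2.2]
opening: 0.0136
```

```bash
python3 nuts.py|grep -v -e dark -e ch; python3 t.py g2.png; python3 -c "
from h import *
k=shot('side');ex=np.array([.992,-.122]);
for d in(.05,.07,.09,.11): print(d,proj(k,np.r_[np.array([.734,.224])-ex*d,.115]).round(1))"
```

```text
{'t': 48.75, 'q': [0.2254, 0.6333, 1.0489, 0.0095, 1.4465, -1.2253], 'tool_pos': [0.7348, 0.2247, 0.1154], 'orientation': [0.105, 1.559, -0.0851], 'force': [0.0377, -0.0869, -2.1585], 'opening': 0.0136}
[[ 0.01   0.121  0.993]
 [ 0.012  0.993 -0.121]
 [-1.     0.013  0.009]]
wa 1041 [379.5 106.1] [1.172 0.06  0.02 ] [ 1.096e+00 -1.000e-03  7.700e-02]
wa 81 [239.2 108.8] [0.743 0.373 0.02 ] [0.694 0.292 0.077]
wa 34 [195.  117.1] [0.583 0.427 0.02 ] [0.544 0.342 0.077]
48.8 [0.7349 0.2247 0.1156] [-0.43 -0.82 -1.54] [-0.012 -0.071  0.03 ] 0.0135
0.05 [[246.2 107.5]]
0.07 [[241.  109.2]]
0.09 [[235.6 110.8]]
0.11 [[230.3 112.5]]
```

Call:
apply_moves --series '[{"jaw": 1, "linear": [0.003, 0, 0], "roll": 0}, {"jaw": 1, "linear": [0.003, 0, 0], "roll": 0}]' --force 14

```text
t: 49.15
tool_pos: [0.7349, 0.2247, 0.1139]
orientation: [0.105, 1.559, -0.085]
force: [-0.5, -0.3, -1.2]
opening: 0.014
```

Call:
apply_moves --series '[{"jaw": 1, "linear": [0, 0, 0], "roll": 0}, {"jaw": 1, "linear": [0, 0, 0], "roll": 0}, {"jaw": 1, "linear": [0, 0, 0], "roll": 0}, {"jaw": 1, "linear": [-0.003, 0, 0], "roll": 0}, {"jaw": 1, "linear": [-0.006, 0, 0], "roll": 0}, {"jaw": 1, "linear": [-0.009, 0, 0], "roll": 0}, {"jaw": 1, "linear": [-0.012, 0, 0], "roll": 0}, {"jaw": 1, "linear": [-0.015, 0, 0], "roll": 0}, {"jaw": 1, "linear": [-0.018, 0, 0], "roll": 0}, {"jaw": 1, "linear": [-0.021, 0, 0], "roll": 0}, {"jaw": 1, "linear": [-0.024, 0, 0], "roll": 0}, {"jaw": 1, "linear": [-0.027, 0, 0], "roll": 0}, {"jaw": 1, "linear": [-0.03, 0, 0], "roll": 0}, {"jaw": 1, "linear": [-0.033, 0, 0], "roll": 0}, {"jaw": 1, "linear": [-0.036, 0, 0], "roll": 0}, {"jaw": 1, "linear": [-0.039, 0, 0], "roll": 0}, {"jaw": 1, "linear": [-0.042, 0, 0], "roll": 0}, {"jaw": 1, "linear": [-0.045, 0, 0], "roll": 0}, {"jaw": 1, "linear": [-0.048, 0, 0], "roll": 0}, {"jaw": 1, "linear": [-0.051, 0, 0], "roll": 0}]' --force 6

```text
t: 51.65
tool_pos: [0.7346, 0.2244, 0.1446]
orientation: [0.105, 1.559, -0.085]
force: [0.9, -0.3, -0.2]
opening: 0.014
```

```bash
cat > w.py <<'E'
from h import *
st()
k=shot('side','w.png');t=shot('top')
for nm,c,(r0,r1,c0,c1) in(('side',k,(95,165,150,265)),('top',t,(160,235,92,195))):
    h=cv2.cvtColor(c['pixels'],cv2.COLOR_BGR2HSV)
    roi=np.zeros(h.shape[:2],np.uint8);roi[r0:r1,c0:c1]=1
    for col,lo,hi in(('wal',(8,90,130),(22,255,255)),('red',(0,70,20),(12,255,150))):
        m=cv2.inRange(h,lo,hi)*roi
        n,_,s,cen=cv2.connectedComponentsWithStats(m)
        for i in range(1,n):
            if s[i,4]>5: print(nm,col,s[i],cen[i].round(1),onz(c,cen[i],.077).round(4),onz(c,cen[i],.105).round(4))
E
python3 w.py
```

```text
{'t': 51.65, 'q': [0.2251, 0.6149, 1.0212, 0.0095, 1.4922, -1.2252], 'tool_pos': [0.7346, 0.2244, 0.1446], 'orientation': [0.1051, 1.5586, -0.085], 'force': [0.9217, -0.3269, -0.2082], 'opening': 0.014}
[[ 0.011  0.121  0.993]
 [ 0.012  0.993 -0.121]
 [-1.     0.013  0.009]]
side wal [224 106  13  13  96] [229.9 111.8] [0.6573 0.2955 0.077 ] [0.6344 0.2557 0.105 ]
side wal [192 114   7   7  34] [195.1 117. ] [0.5448 0.3429 0.077 ] [0.5256 0.3016 0.105 ]
side red [223 103   6   4  10] [225.6 105.1] [0.6698 0.3435 0.077 ] [0.6465 0.3022 0.105 ]
side red [192 114   9   9  39] [195.7 117.9] [0.5434 0.3365 0.077 ] [0.5242 0.2954 0.105 ]
side red [193 128   6   6  22] [195.5 130.5] [0.5045 0.2696 0.077 ] [0.4866 0.2307 0.105 ]
side red [205 130   5   3  11] [206.9 130.8] [0.5334 0.2438 0.077 ] [0.5145 0.2057 0.105 ]
top wal [139 165  12  18 127] [144.4 174. ] [0.6296 0.2524 0.077 ] [0.6214 0.2427 0.105 ]
top red [168 183  12  14  85] [174.2 188.7] [0.5802 0.1514 0.077 ] [0.573 0.144 0.105]
top red [146 199   7   8  43] [148.6 202.4] [0.5334 0.2321 0.077 ] [0.5273 0.2229 0.105 ]
```

Call:
apply_moves --series '[{"jaw": 1, "linear": [-0.002, 0, 0], "roll": 0}, {"jaw": 1, "linear": [-0.004, 0, 0], "roll": 0}, {"jaw": 1, "linear": [-0.006, 0, 0], "roll": 0}, {"jaw": 1, "linear": [-0.008, 0, 0], "roll": 0}, {"jaw": 1, "linear": [-0.01, 0, 0], "roll": 0}, {"jaw": 1, "linear": [-0.012, 0, 0], "roll": 0}, {"jaw": 1, "linear": [-0.014, 0, 0], "roll": 0}, {"jaw": 1, "linear": [-0.016, 0, 0], "roll": 0}, {"jaw": 1, "linear": [-0.018, 0, 0], "roll": 0}, {"jaw": 1, "linear": [-0.02, 0, 0], "roll": 0}, {"jaw": 1, "linear": [-0.02, 0, 0], "roll": 0}]' --force 6

```text
t: 53.12
tool_pos: [0.7347, 0.2243, 0.1571]
orientation: [0.105, 1.558, -0.085]
force: [-0.0, -0.4, -0.7]
opening: 0.014
```

```bash
python3 w.py
```

```text
{'t': 53.125, 'q': [0.2249, 0.6081, 1.0079, 0.0094, 1.5116, -1.2252], 'tool_pos': [0.7347, 0.2243, 0.1571], 'orientation': [0.1052, 1.5578, -0.0848], 'force': [-0.0209, -0.3923, -0.6861], 'opening': 0.014}
[[ 0.012  0.121  0.993]
 [ 0.012  0.993 -0.121]
 [-1.     0.014  0.01 ]]
side wal [192 114   7   7  34] [195. 117.] [0.5446 0.3433 0.077 ] [0.5254 0.302  0.105 ]
side wal [216 118  13  10  74] [222.5 123. ] [0.5992 0.2514 0.077 ] [0.5782 0.2131 0.105 ]
side red [224 105   5   2   8] [226.4 105.5] [0.6705 0.3395 0.077 ] [0.6472 0.2982 0.105 ]
side red [191 114  10   9  42] [195.6 117.8] [0.5436 0.3379 0.077 ] [0.5245 0.2967 0.105 ]
side red [193 128   5   7  22] [195.4 130.5] [0.5043 0.2695 0.077 ] [0.4864 0.2306 0.105 ]
side red [205 130   5   3  10] [206.7 130.8] [0.5329 0.2443 0.077 ] [0.5141 0.2062 0.105 ]
top wal [143 178  13  16 130] [148.9 185.6] [0.5902 0.2348 0.077 ] [0.5829 0.2256 0.105 ]
top red [168 182  12  15  88] [174.  188.7] [0.5804 0.1519 0.077 ] [0.5733 0.1445 0.105 ]
top red [145 199   8   9  51] [148.1 202.6] [0.5328 0.2337 0.077 ] [0.5268 0.2245 0.105 ]
```

Both walnuts now read as in cell4 (0.590, 0.235). Freeze the grip, lift, and take the scoop back.

Call:
apply_moves --series '[{"jaw": 1, "linear": [0, 0, 0], "roll": 0}, {"jaw": 1, "linear": [0, 0, 0], "roll": 0}, {"jaw": 1, "linear": [-0.015, 0, 0], "roll": 0}, {"jaw": 1, "linear": [-0.04, 0, 0], "roll": 0}, {"jaw": 1, "linear": [-0.08, 0, 0], "roll": 0}, {"jaw": 1, "linear": [-0.14, 0, -0.02], "roll": 0}, {"jaw": 1, "linear": [-0.2, -0.03, -0.06], "roll": 0}, {"jaw": 1, "linear": [-0.2, -0.08, -0.11], "roll": 0}, {"jaw": 1, "linear": [-0.2, -0.15, -0.15], "roll": -0.05}, {"jaw": 1, "linear": [-0.2, -0.23, -0.17], "roll": -0.1}, {"jaw": 1, "linear": [-0.2, -0.31, -0.17], "roll": -0.15}, {"jaw": 1, "linear": [-0.2, -0.39, -0.17], "roll": -0.2}, {"jaw": 1, "linear": [-0.2, -0.47, -0.16], "roll": -0.25}, {"jaw": 1, "linear": [-0.2, -0.55, -0.15], "roll": -0.3}, {"jaw": 1, "linear": [-0.2, -0.63, -0.14], "roll": -0.34}, {"jaw": 1, "linear": [-0.2, -0.71, -0.13], "roll": -0.34}, {"jaw": 1, "linear": [-0.2, -0.79, -0.12], "roll": -0.34}, {"jaw": 1, "linear": [-0.2, -0.87, -0.107], "roll": -0.34}, {"jaw": 1, "linear": [-0.2, -0.94, -0.107], "roll": -0.34}, {"jaw": 1, "linear": [-0.2, -0.94, -0.107], "roll": -0.34}]' --force 60

```text
t: 55.72
tool_pos: [0.6005, -0.3327, 0.2695]
orientation: [-0.033, 1.558, 0.05]
force: [0.2, -0.5, -1.0]
opening: 0.0136
```

```bash
python3 w.py; python3 -c "
from h import *
t=shot('top','topg.png')['pixels'];c=shot('side','sideg.png')['pixels']
a=cv2.resize(c[95:270,150:370],(500,398),interpolation=cv2.INTER_CUBIC);b=cv2.resize(t[160:235,92:190],(300,230),interpolation=cv2.INTER_CUBIC)
o=np.zeros((398,800,3),np.uint8);o[:,:500]=a;o[:230,500:]=b;cv2.imwrite('pics/g3.png',o)"
```

```text
{'t': 55.725, 'q': [-0.5893, 0.3489, 1.1435, 0.0158, 1.6455, -2.2118], 'tool_pos': [0.6005, -0.3327, 0.2695], 'orientation': [-0.0331, 1.5582, 0.0499], 'force': [0.2391, -0.5407, -0.9728], 'opening': 0.0136}
[[ 0.012 -0.053  0.999]
 [ 0.011  0.999  0.053]
 [-1.     0.01   0.012]]
side wal [192 114   7   7  37] [195.1 117.1] [0.5443 0.3427 0.077 ] [0.5251 0.3013 0.105 ]
side wal [216 123   7   5  24] [218.5 125.1] [0.5818 0.2489 0.077 ] [0.5613 0.2106 0.105 ]
side wal [224 123   6   3  15] [226.4 123.9] [0.6063 0.2382 0.077 ] [0.5851 0.2003 0.105 ]
side red [237 102   4   4   7] [239.  103.6] [0.7131 0.3222 0.077 ] [0.6884 0.2816 0.105 ]
side red [228 105   7   4  21] [230.7 106.6] [0.6783 0.3234 0.077 ] [0.6547 0.2827 0.105 ]
side red [192 114   9   8  39] [196.  117.4] [0.5459 0.3387 0.077 ] [0.5267 0.2975 0.105 ]
side red [193 128   6   6  21] [195.5 130.6] [0.5042 0.269  0.077 ] [0.4864 0.2301 0.105 ]
side red [205 130   5   3  10] [206.7 130.8] [0.5329 0.2443 0.077 ] [0.5141 0.2062 0.105 ]
top wal [143 178  14  16 130] [149.9 185.6] [0.5903 0.2317 0.077 ] [0.5829 0.2225 0.105 ]
top wal [117 196   7  10  50] [119.7 200.4] [0.5393 0.3267 0.077 ] [0.5331 0.3154 0.105 ]
top wal [143 221   3   6  13] [143.8 222.8] [0.4657 0.2432 0.077 ] [0.4611 0.2337 0.105 ]
top red [168 183  12  14  94] [174.1 188.6] [0.5805 0.1516 0.077 ] [0.5734 0.1442 0.105 ]
top red [116 196  12  11  81] [122.3 200.8] [0.5383 0.318  0.077 ] [0.5321 0.3069 0.105 ]
top red [143 199  10   9  63] [147.3 202.7] [0.5324 0.2362 0.077 ] [0.5263 0.2269 0.105 ]
top red [135 209   9   7  53] [138.8 212. ] [0.5013 0.2616 0.077 ] [0.496  0.2517 0.105 ]
```

View pics/g3.png

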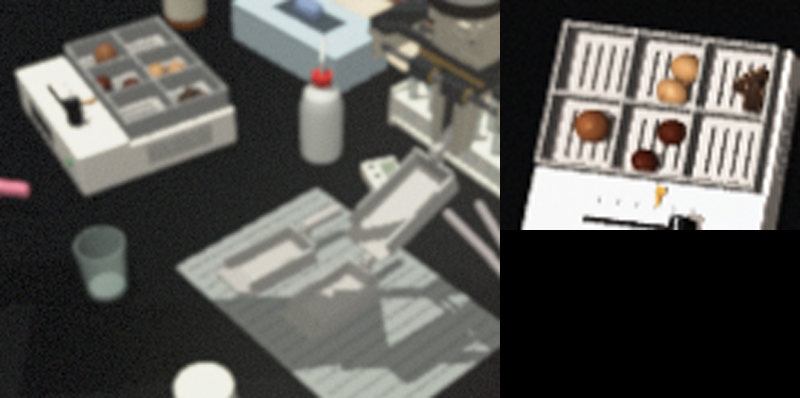

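All nuts are in place: walnuts in cell4, chestnuts in cell1, brazils in cell3. Set down the walnut scoop.

Call:
apply_moves --series '[{"jaw": 1, "linear": [0.08, 0.006, 0], "roll": 0}, {"jaw": 1, "linear": [0.16, 0.006, 0], "roll": 0}, {"jaw": 1, "linear": [0.24, 0.006, 0], "roll": 0}, {"jaw": 1, "linear": [0.3, 0.006, 0], "roll": 0}, {"jaw": 1, "linear": [0.312, 0.006, 0], "roll": 0}, {"jaw": 1, "linear": [0.312, 0.006, 0], "roll": 0}]' --force 60

```text
t: 56.68
tool_pos: [0.6046, -0.3219, 0.0836]
orientation: [-0.037, 1.557, 0.055]
force: [0.4, -0.1, -1.0]
opening: 0.0135
```

Call:
apply_moves --series '[{"jaw": 1, "linear": [0.008, 0, 0], "roll": 0}, {"jaw": 1, "linear": [0.018, 0, 0.002], "roll": 0}, {"jaw": 1, "linear": [0.028, 0, 0.01], "roll": 0}, {"jaw": 1, "linear": [0.04, 0, 0.019], "roll": 0}, {"jaw": 1, "linear": [0.053, 0, 0.027], "roll": 0}, {"jaw": 1, "linear": [0.067, 0, 0.032], "roll": 0}, {"jaw": 1, "linear": [0.08, 0, 0.036], "roll": 0}, {"jaw": 1, "linear": [0.092, 0, 0.038], "roll": 0}, {"jaw": 1, "linear": [0.096, 0, 0.038], "roll": 0}, {"jaw": 1, "linear": [0.096, 0, 0.038], "roll": 0}]' --force 8

```text
t: 57.92
tool_pos: [0.628, -0.3199, 0.0262]
orientation: [-0.037, 1.557, 0.055]
force: [-0.3, -0.9, -0.7]
opening: 0.0137
```

```bash
python3 -c "
from h import *
st()"
```

```text
{'t': 57.925, 'q': [-0.5529, 0.5506, 1.3332, 0.0177, 1.2532, -2.188], 'tool_pos': [0.628, -0.3199, 0.0262], 'orientation': [-0.0371, 1.5572, 0.0552], 'force': [-0.2818, -0.8982, -0.7265], 'opening': 0.0137}
[[ 0.013 -0.059  0.998]
 [ 0.012  0.998  0.059]
 [-1.     0.011  0.013]]
```

Call:
apply_moves --series '[{"jaw": 0.5, "linear": [0, 0, 0], "roll": 0}, {"jaw": 0.2, "linear": [0, 0, 0], "roll": 0}, {"jaw": 0, "linear": [0, 0, 0], "roll": 0}, {"jaw": 0, "linear": [-0.04, 0, 0], "roll": 0}, {"jaw": 0, "linear": [-0.1, 0, 0], "roll": 0}, {"jaw": 0, "linear": [-0.2, 0, 0], "roll": 0}, {"jaw": 0, "linear": [-0.3, 0.02, 0], "roll": 0}, {"jaw": 0, "linear": [-0.33, 0.1, -0.03], "roll": 0.05}, {"jaw": 0, "linear": [-0.33, 0.2, -0.06], "roll": 0.1}, {"jaw": 0, "linear": [-0.33, 0.3, -0.1], "roll": 0.15}, {"jaw": 0, "linear": [-0.33, 0.4, -0.14], "roll": 0.2}, {"jaw": 0, "linear": [-0.33, 0.5, -0.17], "roll": 0.25}, {"jaw": 0, "linear": [-0.33, 0.6, -0.2], "roll": 0.3}, {"jaw": 0, "linear": [-0.33, 0.7, -0.23], "roll": 0.347}, {"jaw": 0, "linear": [-0.33, 0.8, -0.26], "roll": 0.347}, {"jaw": 0, "linear": [-0.33, 0.88, -0.278], "roll": 0.347}, {"jaw": 0, "linear": [-0.33, 0.908, -0.278], "roll": 0.347}, {"jaw": 0, "linear": [-0.33, 0.908, -0.278], "roll": 0.347}]' --force 10

```text
t: 60.18
tool_pos: [0.4272, 0.2124, 0.2293]
orientation: [0.105, 1.555, -0.084]
force: [0.3, 0.2, 0.0]
opening: 0.0462
```

```bash
python3 - <<'E'
from h import *
st()
k=shot('top')
ey=np.array([.122,.9925])
def grip(f,x0,x1,y0,y1):
    g=cv2.cvtColor(cv2.imread(f),cv2.COLOR_BGR2GRAY)[y0:y1,x0:x1]
    w=np.clip(150-g.astype(float),0,120)
    return g
g=grip('pics/topg.png',136,162,226,240);print(g)
c=cv2.imread('pics/topg.png')[218:230,136:152];h=cv2.cvtColor(c,cv2.COLOR_BGR2HSV)
w=(np.clip(h[...,1].astype(float)-60,0,None))*((h[...,0]>8)&(h[...,0]<35))
print(w.astype(int))
yy,xx=np.mgrid[218:230,136:152];u=(xx*w).sum()/w.sum();v=(yy*w).sum()/w.sum()
P=onz(k,(u,v),.070);print('rider',u,v,P.round(4),'yd',P[:2]@ey)
E
```

```text
{'t': 60.175, 'q': [0.3486, -0.2323, 1.8193, 0.0065, 1.5368, -1.1016], 'tool_pos': [0.4272, 0.2124, 0.2293], 'orientation': [0.1049, 1.555, -0.0845], 'force': [0.2658, 0.1628, 0.0034], 'opening': 0.0462}
[[ 0.014  0.12   0.993]
 [ 0.012  0.993 -0.121]
 [-1.     0.014  0.013]]
[[212 234 249 249 248 248 232 190 204 249 248 248 244 248 249 248 248 249
  249 249 249 248 248 248 249 249]
 [216 248 248 248 248 247 212 222 237 248 248 248 226 243 249 249 248 248
  244 244 249 249 249 249 248 249]
 [249 249 248 249 248 248 236 248 248 248 249 248 225 233 248 248 249 248
  225 223 249 248 249 249 248 248]
 [248 248 248 249 248 249 248 249 249 249 248 242 209 235 234 238 243 240
  213 204 240 240 249 248 249 248]
 [248 248 249 248 248 249 248 248 249 249 248 195 124 106  80 124 182 150
  166 177 179 179 240 248 248 248]
 [237 244 244 248 248 249 248 248 248 249 247 132  42 178  77  30  16  34
  109 152 165 178 178 249 248 248]
 [101 191 197 234 234 234 235 234 236 238 242  69  46 201  33  29  13   6
    8  35 121 177 217 248 249 249]
 [ 41  39  30  29  32  56  55  57  87 122 185  30  43 171  3
[... 895 characters left out ...]
   0   0]
 [  0   0   0   0   0   0   0  94  96  74   0   0   0   0   0   0]
 [  0   0   0   0   0   0   0  99  99  91   0   0   0   0   0   0]
 [  0   0   0   0   0   0   0 103 102  48   0   0   0   0   0   0]
 [  0   0   0   0   0   0   0  98  76   0   0   0   0   0   0   0]
 [  0   0   0   0   0   0   0  95  21   0   0   0   0   0   0   0]
 [  0   0   0   0   0   0   0  77   0   0   0   0   0   0   0   0]
 [  0   0   0   0   0   0   0   0   0   0   0   0   0   0   0   0]
 [  0   0   0   0   0   0   0   0   0   0   0   0   0   0   0   0]
 [  0   0   0   0   0   0   0   0   0   0   0   0   0   0   0   0]]
rider 143.69906223358907 222.846547314578 [0.4668 0.2458 0.07  ] yd 0.3008665732391257
```

Call:
apply_moves --series '[{"jaw": 0, "linear": [0.08, 0, 0], "roll": 0}, {"jaw": 0, "linear": [0.16, 0, 0], "roll": 0}, {"jaw": 0, "linear": [0.22, -0.002, 0], "roll": 0}, {"jaw": 0, "linear": [0.25, -0.002, 0], "roll": 0}, {"jaw": 0, "linear": [0.25, -0.002, 0], "roll": 0}, {"jaw": 0.3, "linear": [0.25, -0.002, 0], "roll": 0}, {"jaw": 0.5, "linear": [0.25, -0.002, 0], "roll": 0}, {"jaw": 0.7, "linear": [0.25, -0.002, 0], "roll": 0}, {"jaw": 1, "linear": [0.25, -0.002, 0], "roll": 0}, {"jaw": 1, "linear": [0.25, -0.002, 0], "roll": 0}, {"jaw": 1, "linear": [0.25, -0.002, 0], "roll": 0}]' --force 15

```text
t: 61.6
tool_pos: [0.4303, 0.2137, 0.0802]
orientation: [0.107, 1.553, -0.083]
force: [1.3, 7.6, 1.4]
opening: 0.018
```

```bash
python3 - <<'E'
from h import *
s=st();ey=np.array([.122,.9925]);print('tcp yd',s['tool_pos'][:2]@ey)
k=shot('top');P=onz(k,(148.95,232.6),.111);print('grip line shut',P,P[:2]@ey)
E
```

```text
{'t': 61.6, 'q': [0.3477, -0.1046, 1.9857, 0.0086, 1.2399, -1.1044], 'tool_pos': [0.4303, 0.2137, 0.0802], 'orientation': [0.1075, 1.553, -0.0828], 'force': [1.3445, 7.6113, 1.4445], 'opening': 0.018}
[[ 0.017  0.121  0.993]
 [ 0.015  0.993 -0.121]
 [-1.     0.017  0.015]]
tcp yd 0.2645947322618002
grip line shut [0.42924473 0.21336598 0.111     ] 0.26413359041756185
```

Call:
apply_moves --series '[{"jaw": 1, "linear": [0, 0.015, 0], "roll": 0}, {"jaw": 1, "linear": [0, 0.03, 0], "roll": 0}, {"jaw": 1, "linear": [0, 0.045, 0], "roll": 0}, {"jaw": 1, "linear": [0, 0.057, 0], "roll": 0}, {"jaw": 1, "linear": [0, 0.062, 0], "roll": 0}, {"jaw": 1, "linear": [0, 0.062, 0], "roll": 0}, {"jaw": 1, "linear": [0, 0.062, 0], "roll": 0}, {"jaw": 1, "linear": [0, 0.062, 0], "roll": 0}]' --force 15

```text
t: 62.65
tool_pos: [0.4345, 0.2505, 0.0804]
orientation: [0.107, 1.554, -0.083]
force: [3.5, 0.4, -12.2]
opening: 0.0177
```

```bash
python3 - <<'E'
from h import *
s=st();ey=np.array([.122,.9925]);print('tcp yd',s['tool_pos'][:2]@ey)
E
```

```text
{'t': 62.65, 'q': [0.4154, -0.0451, 1.929, 0.0073, 1.2371, -1.0361], 'tool_pos': [0.4345, 0.2505, 0.0804], 'orientation': [0.1075, 1.5535, -0.0831], 'force': [3.4619, 0.402, -12.1663], 'opening': 0.0177}
[[ 0.016  0.121  0.993]
 [ 0.015  0.992 -0.121]
 [-1.     0.016  0.014]]
tcp yd 0.3016083366633567
```

Exactly at the target. Release, retreat, and check.

Call:
apply_moves --series '[{"jaw": 0.5, "linear": [0, 0, 0], "roll": 0}, {"jaw": 0.3, "linear": [0, 0, 0], "roll": 0}, {"jaw": 0.2, "linear": [0, 0, 0], "roll": 0}, {"jaw": 0.2, "linear": [-0.04, 0, 0], "roll": 0}, {"jaw": 0.2, "linear": [-0.12, 0, 0], "roll": 0}, {"jaw": 0.2, "linear": [-0.22, 0, 0], "roll": 0}, {"jaw": 0.2, "linear": [-0.28, 0, -0.08], "roll": 0}, {"jaw": 0.2, "linear": [-0.28, 0.1, -0.16], "roll": 0}, {"jaw": 0.2, "linear": [-0.28, 0.2, -0.22], "roll": 0}, {"jaw": 0.2, "linear": [-0.28, 0.3, -0.22], "roll": 0}, {"jaw": 0.2, "linear": [-0.28, 0.4, -0.22], "roll": 0}, {"jaw": 0.2, "linear": [-0.28, 0.45, -0.22], "roll": 0}, {"jaw": 0.2, "linear": [-0.28, 0.45, -0.22], "roll": 0}]'

```text
t: 64.28
tool_pos: [0.3327, 0.5341, 0.2492]
orientation: [0.104, 1.555, -0.082]
force: [0.3, -0.3, -0.8]
opening: 0.0372
```

```bash
python3 - <<'E'
from h import *
st()
k=shot('top','topz.png');s=shot('side')
t=k['pixels'];c=s['pixels']
o=np.zeros((600,780,3),np.uint8)
o[:300]=cv2.resize(t[158:258,92:352],(780,300),interpolation=cv2.INTER_CUBIC)
o[300:]=cv2.resize(c[95:271,150:380],(392,300),interpolation=cv2.INTER_CUBIC).repeat(1,0)[:,:1].repeat(780,1)*0
o[300:,:392]=cv2.resize(c[95:271,150:380],(392,300),interpolation=cv2.INTER_CUBIC)
o[300:,400:]=cv2.resize(t[214:241,128:162],(380,300),interpolation=cv2.INTER_NEAREST)
cv2.imwrite('pics/z.png',o)
E
python3 w.py | grep -v rotv
```

```text
{'t': 64.275, 'q': [0.9344, 0.1798, 1.3785, -0.0037, 1.5642, -0.5172], 'tool_pos': [0.3327, 0.5341, 0.2492], 'orientation': [0.1044, 1.5553, -0.0825], 'force': [0.3416, -0.2641, -0.7822], 'opening': 0.0372}
[[ 0.014  0.119  0.993]
 [ 0.013  0.993 -0.119]
 [-1.     0.015  0.013]]
{'t': 64.375, 'q': [0.9319, 0.1742, 1.3824, -0.0042, 1.5648, -0.5179], 'tool_pos': [0.3333, 0.532, 0.2505], 'orientation': [0.1063, 1.5541, -0.0834], 'force': [-0.3075, -0.1746, -0.342], 'opening': 0.0369}
[[ 0.015  0.121  0.993]
 [ 0.014  0.993 -0.121]
 [-1.     0.015  0.014]]
side wal [192 114   7   7  35] [195.2 117. ] [0.545  0.3428 0.077 ] [0.5258 0.3015 0.105 ]
side wal [216 123   7   5  26] [218.6 125.2] [0.5817 0.2484 0.077 ] [0.5613 0.2101 0.105 ]
side wal [224 123   6   3  15] [226.4 123.9] [0.6063 0.2382 0.077 ] [0.5851 0.2003 0.105 ]
side red [223 104  17   5  34] [231.5 106.2] [0.6821 0.3239 0.077 ] [0.6584 0.2832 0.105 ]
side red [192 114   9   9  34] [195.5 117.6] [0.5438 0.3387 0.077 ] [0.5246 0.2975 0.105 ]
side red [193 128   6   6  23] [195.6 130.5] [0.5046 0.269  0.077 ] [0.4867 0.2301 0.105 ]
side red [205 130   5   3  10] [206.7 130.8] [0.5329 0.2443 0.077 ] [0.5141 0.2062 0.105 ]
top wal [143 178  14  16 130] [149.9 185.6] [0.5903 0.2317 0.077 ] [0.5829 0.2225 0.105 ]
top wal [117 196   7   9  49] [119.7 200.3] [0.5396 0.3266 0.077 ] [0.5334 0.3153 0.105 ]
top wal [143 221   3   6  13] [143.8 222.8] [0.4657 0.2432 0.077 ] [0.4611 0.2337 0.105 ]
top red [168 182  12  15  90] [174.1 188.8] [0.5801 0.1516 0.077 ] [0.573  0.1442 0.105 ]
top red [116 196  12  11  81] [122.4 200.8] [0.5383 0.3178 0.077 ] [0.5321 0.3067 0.105 ]
top red [143 199  10   9  63] [147.3 202.7] [0.5324 0.2362 0.077 ] [0.5263 0.2269 0.105 ]
top red [135 209   9   7  53] [138.8 212. ] [0.5013 0.2616 0.077 ] [0.496  0.2517 0.105 ]
```

View pics/z.png

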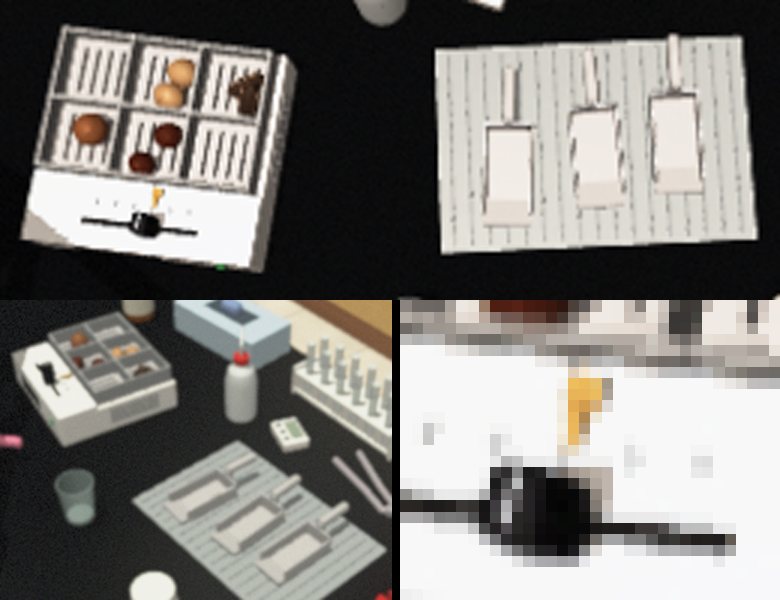

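```bash
python3 - <<'E'
from h import *
ey=np.array([.122,.9925]);k=shot('top')
g=cv2.cvtColor(k['pixels'],cv2.COLOR_BGR2GRAY);print(g[226:238,133:150])
for z in(.111,):
  P=onz(k,(137.5,231.5),z);print(P.round(4),P[:2]@ey,'rider .3009')
# brazil blob
h=cv2.cvtColor(k['pixels'],cv2.COLOR_BGR2HSV)
m=cv2.inRange(h,(0,40,20),(25,200,130));m[:,:165]=0;m[:,192:]=0;m[:172]=0;m[206:]=0
ys,xs=np.nonzero(m);print(len(xs),xs.min(),xs.max(),ys.min(),ys.max())
for a in((xs.min(),ys.mean()),(xs.max(),ys.mean()),(xs.mean(),ys.min()),(xs.mean(),ys.max())):print(onz(k,a,.08).round(3))
E
```

```text
[[248 248 246 212 233 248 248 248 248 232 190 204 248 248 248 244 248]
 [248 248 247 213 243 244 248 248 247 211 221 236 248 248 248 225 243]
 [248 248 248 231 183 193 233 233 236 207 240 240 240 240 248 225 232]
 [248 249 245  65  44 134  25  35 118 112 151 165 176 183 248 236 248]
 [248 248 238  28  77 184  33  23   8  11  40 112 166 185 249 248 248]
 [235 231 176  43 113  93  34  21   6   7  12  27 134 184 248 248 248]
 [ 53  51  21  60 176  78  35  18   9   8   7  24 124 197 248 248 248]
 [119  79  23  67 187  39  36  13   9   7   8  15  82 192 233 234 234]
 [230 196  76  38  77  38  33  11  10   8   8   9  25  29  29  32  56]
 [248 246 196 112  43  28  26   7   8   9   9  32 107 164 162 124 125]
 [248 248 247 227 167 111  71  36  32   9  27 131 219 248 248 233 233]
 [248 248 248 248 247 229 196 171 169 159 167 232 248 248 248 248 248]]
[0.4325 0.2493 0.111 ] 0.30023466075136357 rider .3009
108 168 179 182 196
[0.579 0.171 0.08 ]
[0.579 0.135 0.08 ]
[0.602 0.152 0.08 ]
[0.555 0.149 0.08 ]
```

```bash
python3 -c "
from plant import *
print(close_job())"
```

```text
the job is handed in; nothing more can be done
None
```

The job is handed in. My last checks found everything where the task asks; no verdict is reported back.

**What I did**
- I shut the air slide to the right-hand end of its slot.
- I tipped out the brazil nuts (cell3) and chestnuts (cell4) by gripping each scoop's handle tightly to carry it, then loosening the grip so the scoop swung lip-down over the cell.
- One chestnut rolled over the wall into cell1. I picked the other out of cell4 with the fingers and put it in cell1 too.
- For the walnuts I rested the scoop on the tray's back wall and raised the handle slowly, so both went into cell4.
- I set each scoop back on the mat, then moved the slide to the rider and backed the arm away.

**Last checks (pictures and measurements at about 64 s of the 210 s)**
- **Nuts:** two walnuts are in cell4, two chestnuts in cell1 and the brazils in cell3. The two brazils show as one blob, inside cell3's walls, so I did not measure their centres separately.
- **Stone:** the avocado stone is still alone in cell2, unmoved.
- **Scoops:** all three are empty and look upright, standing on the mat.
- **Slide:** the grip is about 0.7 mm from the rider along the slot, against the 6 mm allowed.
- **Bystanders:** the wash bottle is standing and the rider has not shifted.

No check failed at the end. The only disagreement was 1–3 mm between camera positions and the arm's own, in line with the 2 mm calibration.

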